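# Snap the cover onto the ribbon box

## Robot

A 6-joint arm with a two-finger parallel gripper is mounted at the origin on the work surface. World frame = base frame: x ahead of the robot, y to its left, z up, the work surface at z = 0. Lengths are in m, angles in rad, forces in N, time in s.
With the tool pointing down it reaches from about 0.25 to 0.85 m from the base axis. Payload 12.5 kg.
Tool frame: the origin (TCP) lies at the very end of the fingers, on their centre line; the grasp point (between the pads) lies 19 mm behind it (env.grip_point_offset is the distance from the TCP to the grasp point, in m); z points along the fingers, x is the direction in which the jaws open and shut, and the axes are right-handed (so a half turn about z gives the same grasp; the last joint's range is limited). The gripper opens to 93 mm and grips with 3 to 60 N. Pads are 15 mm wide; open, the fingers measure 128 mm over their backs; the gripper's body (75 mm by 188 mm) begins 65 mm behind the grasp point.
Start: joints at [1.093, 0.351, 1.652, -0, 1.139, -0.085], TCP at [0.21, 0.508, 0.219] pointing down, gripper open.
Joint ranges: [-2.75, 2.75], [-0.79, 2.1], [0.01, 2.65], [-1.57, 4.71], [0.07, 3.14], [-2.87, 2.87]. Speed limits (rad/s): [2.22, 2.22, 2.79, 3.14, 3.14, 3.14].

## Interface

Orientations are given as a rotation vector (axis times angle).
In Python, from workcell import env gives the robot as it stands.
- The arm moves only by the tool drive_tool, never from a script. Its argument "steps" is a list of rows, each a list of 5 numbers: the shift along the tool's x, y, z in mm, then the turn about the tool's z in degrees, then the finger opening in mm, from 0 to 93. A call has exactly 5 rows; each row shifts and turns the pose as measured when the row begins, along the tool's axes as they then stand; what a row does not reach is not made up. A row lasts 1/12 s, in which the tool goes at most 41.7 mm and 7.16 degrees, less where a joint would pass 70% of its speed; a pose out of reach is approached as far as the arm can. A call with a gripper value outside its range is refused whole. The fingers move at their own pace and stop on an object; "newtons" is the grip in N (left out, the last holds). Time passes only in rows, so rows that do not move let the fingers close, or fill a call up. It gives the time, the measured TCP pose, the force and the opening at its end, in the units of the state.
- env.get_obs(): the state, without advancing time (a new reading comes with each control period).
- env.grab_frame(name): name is "scene" or "top" or "wrist"; returns a dict with "color" (384x512x3 uint8, blue, green, red), "K" (3x3 intrinsics, pixels), "world_from_camera" (4x4, takes a point from camera to world coordinates). Camera axes: x right, y down, z forward; pixel columns grow to the right and rows downward; lengths in m; the calibration is good to about 2 mm. A picture is of the moment at which its call begins. There is no depth.
- env.close_job(): hands the job in, once; it reports no verdict.
Trained networks look in the newest picture that a camera, given by its name, has taken for a name from the list of things; names that differ only in an ending like _2 or _b are one class to them, and where a whole thing is asked for, a point or a joint stands for the part that bears it (a point fixed in the world has none). Each returns a list of dicts, best first, with "conf" (0 to 1); they miss things now and then, are a little off and sometimes report something else, mostly with a low value. They report only what shows in the picture. A call takes as long as a camera call. They do not tell look-alikes from the thing itself.
- env.recognise(camera, query): "extent" ([left, top, right, bottom] in pixels, round what is visible of it).
- env.trace(camera, query): "pixels" (384x512 bool, what is visible of it) and "extent" ([left, top, right, bottom] in pixels, round what is visible of it).
- env.pinpoint(camera, query): "pixel" ([column, row] in pixels: a listed point, or the origin of a listed thing).
The state is a dict: "time": time; "joint_positions": joint angles; "joint_velocities": joint speeds; "effort": joint torques, N m; "tool_pos": TCP position; "ee_rot": TCP orientation; "force": force on the tool from outside, world axes, zero at the start; "ft_torque": the same for the moment, N m; "opening": finger opening in m.
Only numpy, scipy, OpenCV 4.12 (cv2) and the standard library are available. Lean on these libraries where they do the work, as an engineer would, in place of code of your own. Each camera call takes 0.05 s, during which the arm holds its last target.

## Task

The teal cover of the ribbon box is tucked in the sloping pocket rack, where its handle cannot be reached: draw it out up the slope, lay it flat on the cardboard packing board, handle up, and let go, so that the handle is free to be taken. Then pick it up again, set it on the white ribbon box (either way round) and press it straight down, without slamming it, until both clips snap under the rim and it sits fully home, and let go. Leave the reels, tape roll, parcel and glue bottle where they are.

Things in the scene. Friction and masses are not known exactly. Their poses are not given: they have to be found in the camera images.
- cover: loose rigid teal cover, about 0.17 kg: plate 130 (x) x 62 (y) x 6 mm; origin in the middle of the plate's UNDERSIDE, z towards the handle side. Lying flat it stands on its clip tips, origin 28 mm above the support. At the start it lies in the rack parallel to the 45 degree floor, x pointing up the slope; draw it out about 100 mm along its x before lifting it off.
- handle (a point): centre of the top of the cover's white handle bar, 36 mm above the cover's origin. The bar is 48 (cover x) x 14 (y) mm and stands 30 mm above the plate.
- edge_mid (a point): point midway between the cover's long edges, at cover x = +46 mm, z = 0, sticking out of the pocket. Here the side faces (y = +-31 mm) reach from z = -8 to +6 mm and can be pinched with the tool between square to the plate and upright. In the middle 48 mm of x only, the skirts under the edges flare out to y = +-33 mm at z = -16 mm.
- clip_a (a joint): coral spring clip arm at the cover's +x end (x = 57 mm, 32 mm wide, tip at z = -28 mm): outward slide in m, 0 = relaxed or snapped, about 0.0035 while it rides over the rim, travel 0.006. The pair asks for roughly 10 to 18 N of downward push, by hidden friction, then gives way with a snap.
- clip_b (a joint): the same at the -x end
- rack: fixed plywood pocket rack, foot 150 x 90 mm, origin under the foot's centre on the table; x = heading in which the slope rises (45 degrees). Stop, cheeks (80 mm apart inside) and a 4 mm hood enclose the lower 80 mm of slope; the hood's inner face is 70 mm off the floor, 6 mm above the cover's handle. Top about 130 mm above the table.
- board: fixed cardboard packing board, 220 (x) x 180 (y) x 6 mm, origin in the middle of its underside on the table, top at z = 6 mm
- reelbox: fixed wooden stand (160 x 104 mm foot) with the white ribbon box in it; origin under the foot's centre on the table; x along the box. The wooden side walls (inner faces at y = +-42, outer +-48 mm, tops 4 mm below the rim) leave no room for fingers beside the cover.
- rim (a point): centre of the white box's top, 80 mm above the table, axes as the reelbox. Box 52 mm wide (y); its rim, 8 mm high, stands out at the ends to x = +-54 mm. Home, the cover's origin is at this point, x along this x either way. The clip tips lead in and touch with the cover's origin about 20 mm above it; up to about 2 mm off-centre is guided in.
- gold_reel: loose ribbon reel lying flat, 90 mm across, 18 mm high, origin under its centre; bystander
- blue_reel: the same in light blue; bystander
- tape_roll: dark blue tape roll lying flat, 70 mm across, 24 mm high, origin under its centre; bystander
- parcel: kraft parcel with silver bands, 120 x 90 x 45 mm, origin under its centre; bystander
- glue: white glue bottle, 44 mm across, 110 mm high, origin under its centre; bystander
Mind the look-alikes: they are no part of the job. What is shaped like the cover but green, purple or yellow is not meant.

How it is judged:
By the outcome, as a careful person would: the job done as asked, in the order asked, and still so for the second after the job is handed in, with the robot touching nothing.
It also fails if it takes over 61 s, if anything falls off the work surface, if the arm or the gripper's body presses on something with over 40 N, if the wrist force passes 120 N, or if a joint passes its speed limit or range.

## Working session

There is one attempt and no reset: what is moved stays moved. The work goes in short steps, Python scripts to look and compute and a tool call to move; the robot and the scene stay as the last step left them, time stands still between calls to the robot, and variables do not carry over. Pictures are saved under pics/ and viewed, and the job is handed in when it is done.

Besides the shell and the picture viewer there is one more tool, called after "Call:" as a command line: name --pt "numbers of a row" for each row, then --argument value for the rest. drive_tool: Moves the arm, as the interface text tells. Its arguments: {"type":"object","properties":{"steps":{"type":"array"},"newtons":{"type":"number"}},"required":["steps"]}

```bash
mkdir -p pics; ls
python3 - <<'E'
from workcell import env
import cv2
print(env.get_obs())
for n in ["scene","top","wrist"]:
    f=env.grab_frame(n); cv2.imwrite(f"pics/{n}0.png",f["color"]); print(n,f["K"].round(1).tolist(),f["world_from_camera"].round(3).tolist())
    for q in ["cover","rack","board","reelbox","rim","handle","edge_mid"]:
        try:
            r=env.pinpoint(n,q); print(q,[(round(d["conf"],2),[round(float(v)) for v in d["pixel"]]) for d in r])
        except Exception as e: print(q,e)
E
```

```text
pics
{'time': 0.0, 'joint_positions': array([ 1.09338197e+00,  3.51246460e-01,  1.65243920e+00,  3.50747640e-05,
        1.13911248e+00, -8.45965305e-02]), 'joint_velocities': array([-0.00077922, -0.00101291, -0.00105702, -0.00096325,  0.00023515,
        0.00146536]), 'effort': array([-1.15474839e-03, -4.97315741e+01, -2.85262835e+01,  6.99057290e-02,
        2.56556697e-02, -1.11384115e-04]), 'tool_pos': array([0.21033845, 0.50780529, 0.21809009]), 'ee_rot': array([ 2.61179366e+00,  1.74489269e+00, -1.68164248e-03]), 'force': array([1.05089246, 0.47919092, 0.65633257]), 'ft_torque': array([-0.0053532 , -0.01094922,  0.03080769]), 'opening': 0.09296486611889254}
scene [[441.2, 0.0, 259.1], [0.0, 441.2, 194.2], [0.0, 0.0, 1.0]] [[-0.876, 0.379, -0.3, 0.884], [0.483, 0.687, -0.542, 0.68], [0.0, -0.62, -0.785, 1.132], [0.0, 0.0, 0.0, 1.0]]
cover [(0.79, [173, 147]), (0.7, [271, 150]), (0.69, [255, 113]), (0.6, [214, 165]), (0.19, [219, 157])]
rack []
board [(0.74, [254, 226])]
reelbox [(0.94, [291, 302])]
rim [(0.66, [296, 294]), (0.38, [207, 165])]
handle [(0.93, [272, 142]), (0.67, [
[... 355 characters left out ...]
[315, 183]), (0.67, [366, 168]), (0.66, [370, 259])]
rack [(0.6, [309, 184])]
board [(0.83, [254, 194]), (0.24, [185, 184])]
reelbox [(0.75, [186, 183])]
rim [(0.96, [182, 180]), (0.17, [311, 182])]
handle [(0.92, [368, 162]), (0.8, [373, 258]), (0.68, [317, 246]), (0.66, [310, 182]), (0.54, [316, 187]), (0.45, [258, 194])]
edge_mid [(0.96, [326, 240]), (0.9, [357, 172]), (0.62, [313, 169]), (0.59, [384, 257]), (0.59, [255, 193])]
wrist [[333.8, 0.0, 256.7], [0.0, 333.8, 191.3], [0.0, 0.0, 1.0]] [[0.382, 0.884, 0.27, 0.134], [0.924, -0.365, -0.113, 0.541], [-0.001, 0.293, -0.956, 0.385], [0.0, 0.0, 0.0, 1.0]]
cover []
rack []
board [(0.59, [244, 333])]
reelbox []
rim []
handle []
edge_mid []
```

View pics/scene0.png

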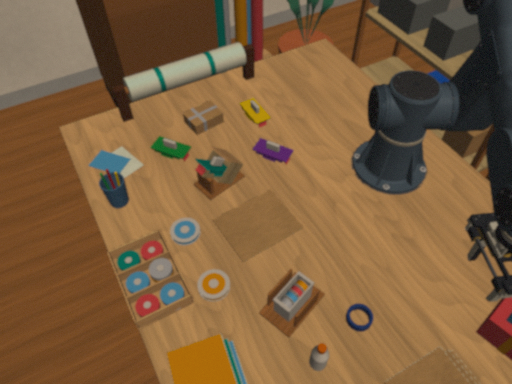

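View pics/top0.png

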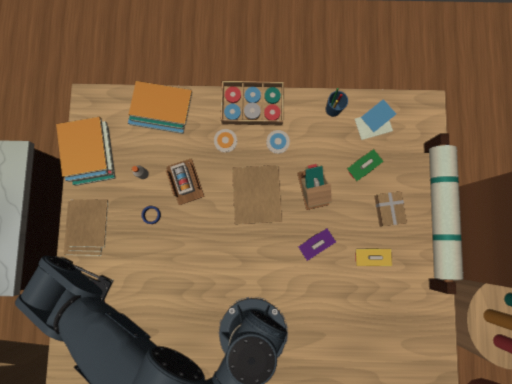

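```bash
cat > h.py <<'E'
from workcell import env
import numpy as np, cv2
from scipy.spatial.transform import Rotation as R
def proj(f,P):
    T=np.linalg.inv(f["world_from_camera"]); p=np.atleast_2d(P)@T[:3,:3].T+T[:3,3]; q=p@f["K"].T; return q[:,:2]/q[:,2:]
def ray(f,uv):
    d=np.linalg.inv(f["K"])@np.array([uv[0],uv[1],1.]); T=f["world_from_camera"]; return T[:3,3],T[:3,:3]@d
def atz(f,uv,z):
    o,d=ray(f,uv); return o+d*(z-o[2])/d[2]
def crop(f,box,s,name,pts=[]):
    im=f["color"].copy(); l,t,r,b=box
    c=cv2.resize(im[t:b,l:r],None,fx=s,fy=s,interpolation=cv2.INTER_CUBIC)
    for p in pts: cv2.circle(c,(int((p[0]-l+.5)*s),int((p[1]-t+.5)*s)),2,(255,0,255),-1)
    cv2.imwrite("pics/"+name,c)
E
python3 - <<'E'
from h import *
f=env.grab_frame("scene"); g=env.grab_frame("top")
a=cv2.resize(f["color"][135:205,175:260],None,fx=4.5,fy=4.5,interpolation=cv2.INTER_CUBIC)
b=cv2.resize(g["color"][150:220,275:360],None,fx=4.5,fy=4.5,interpolation=cv2.INTER_CUBIC)
cv2.imwrite("pics/rk.png",np.hstack([a,b]))
a=cv2.resize(f["color"][265:335,250:335],None,fx=4.5,fy=4.5,interpolation=cv2.INTER_CUBIC)
b=cv2.resize(g["color"][145:215,145:230],None,fx=4.5,fy=4.5,interpolation=cv2.INTER_CUBIC)
cv2.imwrite("pics/rb.png",np.hstack([a,b]))
for n,fr in (("scene",f),("top",g)):
  for q in ["board","reelbox","rack","cover"]:
    for d in env.trace(n,q)[:5]:
        m=d["pixels"].astype(np.uint8); c=cv2.minAreaRect(np.argwhere(m>0)[:,::-1].astype(np.float32))
        print(n,q,round(d["conf"],2),m.sum(),np.round(c[0],1),np.round(c[1],1),round(c[2],1), np.round(d["extent"]))
E
```

```text
scene board 0.77 3490 [257.6 223.3] [53.2 73.8] 59.5 [210. 190. 306. 266.]
scene reelbox 0.74 2345 [290.9 301.5] [44.5 57.6] 41.6 [259. 267. 322. 333.]
scene rack 0.64 1140 [220.5 176. ] [40.3 49. ] 29.1 [195. 148. 243. 198.]
scene cover 0.92 443 [211.5 166.5] [19. 29.] 90.0 [199. 156. 226. 176.]
scene cover 0.84 596 [272.1 151.5] [37.8 18.1] 24.2 [251. 137. 293. 164.]
scene cover 0.7 482 [255.  112.4] [32.2 17.7] 50.7 [241.  98. 271. 128.]
scene cover 0.64 618 [170.5 148.9] [38.9 18.3] 17.5 [154. 134. 193. 161.]
top board 0.63 2647 [256.5 194.6] [57.5 47.5] 86.7 [234. 164. 285. 224.]
top reelbox 0.94 1141 [184.  181.5] [40.8 28.8] 71.6 [168. 159. 202. 205.]
top rack 0.59 753 [315.6 188.2] [38.3 29.6] 77.9 [296. 169. 334. 211.]
top cover 0.77 597 [316.2 243.5] [17.6 34.8] 57.1 [301. 231. 335. 260.]
top cover 0.63 385 [314. 176.] [24. 18.] 90.0 [304. 166. 324. 190.]
top cover 0.6 567 [364.  164.7] [17.2 34.8] 53.1 [352. 151. 381. 182.]
top cover 0.6 638 [373.  256.5] [17. 36.] 90.0 [355. 251. 393. 265.]
```

View pics/rk.png

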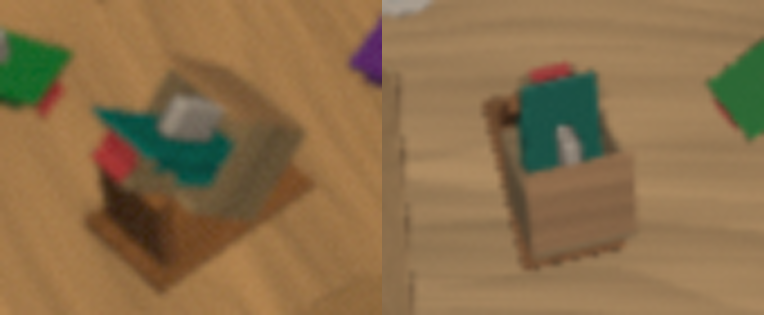

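View pics/rb.png

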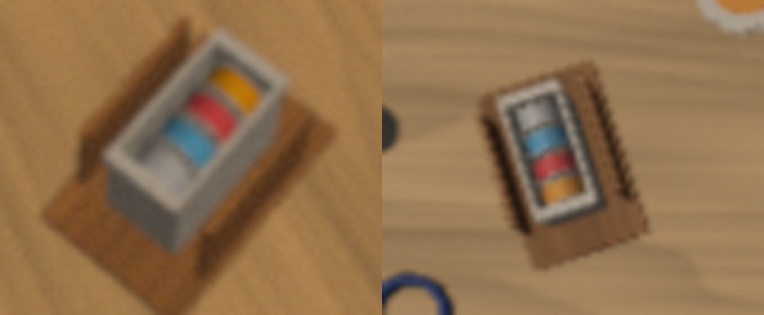

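Run:
```python
from h import *
f=env.grab_frame("scene"); g=env.grab_frame("top")
def show(t,fr,pts,z):
    P=np.array([atz(fr,p,z) for p in pts]); print(t); print(P.round(4)[:,:2].tolist(), [round(float(np.linalg.norm(P[i]-P[i-1])),3) for i in range(1,len(P))],[round(float(np.degrees(np.arctan2(*(P[i]-P[i-1])[[1,0]]))),1) for i in range(1,len(P))])
show("rack top",g,[(298.3,172.2),(307.2,209.6),(328.6,205.1)],.006)
show("rack sc",f,[(194.6,183.9),(211.2,199.9),(245,175.9)],.006)
show("rb top",g,[(166.8,166.6),(191.7,159),(204.1,196.1),(180.1,204.6)],.01)
o=lambda u,v,x0,y0:(u/4.5+x0,v/4.5+y0)
show("rb sc",f,[o(42,213,250,265),o(172,315,250,265),o(335,130,250,265)],.01)
show("rim sc",f,[o(105,157,250,265),o(176,208,250,265),o(290,80,250,265),o(218,30,250,265)],.08)
show("rim top",g,[o(498-382,97,145,145),o(560-382,80,145,145),o(605-382,206,145,145),o(540-382,222,145,145)],.08)
bm=env.trace("top","board")[0]["pixels"]; 
m=(np.argwhere(bm)[:,::-1]).mean(0); print("board",atz(g,m,.006))
bm=env.trace("scene","board")[0]["pixels"]; 
m=(np.argwhere(bm)[:,::-1]).mean(0); print("board",atz(f,m,.006))
```

```text
rack top
[[0.6021, -0.1654], [0.4574, -0.2002], [0.4763, -0.2821]] [0.149, 0.084] [-166.5, -77.0]
rack sc
[[0.6196, -0.2396], [0.5998, -0.1523], [0.4571, -0.1898]] [0.09, 0.148] [102.8, -165.3]
rb top
[[0.6135, 0.3444], [0.6454, 0.2492], [0.5013, 0.1956], [0.4668, 0.2861]] [0.1, 0.154, 0.097] [-71.5, -159.6, 110.9]
rb sc
[[0.649, 0.2574], [0.6134, 0.3476], [0.4664, 0.2972]] [0.097, 0.155] [111.6, -161.1]
rim sc
[[0.6161, 0.2718], [0.5967, 0.3174], [0.4976, 0.2822], [0.517, 0.2343]] [0.05, 0.105, 0.052] [113.1, -160.5, -68.0]
rim top
[[0.6003, 0.3128], [0.6155, 0.2626], [0.5119, 0.2214], [0.4978, 0.2737]] [0.052, 0.111, 0.054] [-73.2, -158.3, 105.1]
board [ 0.51305744 -0.00420956  0.006     ]
board [0.5166627  0.00463021 0.006     ]
```

```bash
cat >> h.py <<'E'
def state():
    o=env.get_obs(); M=R.from_rotvec(o["ee_rot"]).as_matrix(); return o,np.array(o["tool_pos"]),M
def plan(tgt,yaw_deg,opening,n=None,step=40.,turn=7.):
    o,p,M=state(); tgt=np.array(tgt,float)
    cy=np.degrees(np.arctan2(M[1,0],M[0,0])); dy=(yaw_deg-cy+180)%360-180
    print("t",round(o["time"],2),"pos",p.round(4),"yaw",round(cy,2),"tilt",M[:,2].round(3),"F",o["force"].round(1),"open",round(o["opening"]*1e3,1),"j",np.round(o["joint_positions"],2))
    D=np.linalg.norm(tgt-p)*1e3; k=n or max(int(np.ceil(D/step)),int(np.ceil(abs(dy)/turn)),1)
    print("rows",k,"dist",round(D,1),"dyaw",round(dy,1))
    for i in range(k):
        d=(tgt-p)/(k-i); loc=M.T@d*1e3; w=-dy/k
        print([round(float(v),1) for v in loc]+[round(w,1),opening])
        p=p+d; M=M@R.from_rotvec([0,0,np.radians(w)]).as_matrix()
E
python3 -c "
from h import *
plan([.48,-.22,.26],104,93)"
```

```text
t 1.9 pos [0.2105 0.5081 0.2186] yaw 67.5 tilt [ 0. -0. -1.] F [-0.1 -0.5 -0.9] open 93.4 j [ 1.09  0.35  1.65 -0.    1.14 -0.08]
rows 20 dist 777.5 dyaw 36.5
[-28.5, 26.4, -2.1, np.float64(-1.8), 93]
[-29.3, 25.5, -2.1, np.float64(-1.8), 93]
[-30.1, 24.5, -2.1, np.float64(-1.8), 93]
[-30.9, 23.5, -2.1, np.float64(-1.8), 93]
[-31.6, 22.6, -2.1, np.float64(-1.8), 93]
[-32.3, 21.5, -2.1, np.float64(-1.8), 93]
[-33.0, 20.5, -2.1, np.float64(-1.8), 93]
[-33.6, 19.4, -2.1, np.float64(-1.8), 93]
[-34.2, 18.4, -2.1, np.float64(-1.8), 93]
[-34.8, 17.3, -2.1, np.float64(-1.8), 93]
[-35.3, 16.1, -2.1, np.float64(-1.8), 93]
[-35.8, 15.0, -2.1, np.float64(-1.8), 93]
[-36.3, 13.9, -2.1, np.float64(-1.8), 93]
[-36.7, 12.7, -2.1, np.float64(-1.8), 93]
[-37.1, 11.5, -2.1, np.float64(-1.8), 93]
[-37.4, 10.3, -2.1, np.float64(-1.8), 93]
[-37.7, 9.1, -2.1, np.float64(-1.8), 93]
[-38.0, 7.9, -2.1, np.float64(-1.8), 93]
[-38.2, 6.7, -2.1, np.float64(-1.8), 93]
[-38.4, 5.5, -2.1, np.float64(-1.8), 93]
```

Call:
drive_tool --pt "-29 26 -4 -1.8 93" --pt "-29 25 -4 -1.8 93" --pt "-30 24 -4 -1.8 93" --pt "-31 23 -4 -1.8 93" --pt "-32 22 -4 -1.8 93"

```text
time: 2.32
tool_pos: [0.2751, 0.3244, 0.2374]
ee_rot: [-2.454, -1.961, 0.001]
force: [0.3, 0.5, 0.1]
opening: 0.0928
```

Call:
drive_tool --pt "-32 22 -2 -1.8 93" --pt "-33 21 -2 -1.8 93" --pt "-34 19 -2 -1.8 93" --pt "-34 18 -2 -1.8 93" --pt "-35 17 -2 -1.8 93"

```text
time: 2.73
tool_pos: [0.3458, 0.1346, 0.2491]
ee_rot: [2.28, 2.16, 0.006]
force: [0.9, -0.0, 0.7]
opening: 0.0927
```

```bash
python3 -c "
from h import *
plan([.48,-.22,.26],104,93)"
```

```text
t 2.73 pos [0.3458 0.1346 0.2491] yaw 86.89 tilt [ 0.003  0.002 -1.   ] F [ 0.9 -0.   0.7] open 92.7 j [ 0.24 -0.03  2.03  0.    1.14 -1.27]
rows 10 dist 379.3 dyaw 17.1
[-34.7, 15.3, -1.1, np.float64(-1.7), 93]
[-35.1, 14.3, -1.1, np.float64(-1.7), 93]
[-35.5, 13.2, -1.1, np.float64(-1.7), 93]
[-35.9, 12.2, -1.1, np.float64(-1.7), 93]
[-36.3, 11.1, -1.1, np.float64(-1.7), 93]
[-36.6, 10.0, -1.1, np.float64(-1.7), 93]
[-36.9, 8.9, -1.1, np.float64(-1.7), 93]
[-37.1, 7.8, -1.1, np.float64(-1.7), 93]
[-37.3, 6.7, -1.1, np.float64(-1.7), 93]
[-37.5, 5.6, -1.1, np.float64(-1.7), 93]
```

Call:
drive_tool --pt "-35 15 -1 -1.8 93" --pt "-35 14 -1 -1.8 93" --pt "-36 13 -1 -1.8 93" --pt "-36 12 -1 -1.8 93" --pt "-36 11 -1 -1.8 93"

```text
time: 3.15
tool_pos: [0.4141, -0.053, 0.2563]
ee_rot: [2.092, 2.337, 0.011]
force: [0.9, 0.9, -0.4]
opening: 0.0929
```

Call:
drive_tool --pt "-37 10 -1 -1.8 93" --pt "-37 9 -1 -1.8 93" --pt "-37 8 -1 -1.8 93" --pt "-38 7 -1 -1.8 93" --pt "-30 5 -1 -1 93"

```text
time: 3.57
tool_pos: [0.4846, -0.2344, 0.2625]
ee_rot: [1.911, 2.483, 0.012]
force: [0.4, 0.7, 1.4]
opening: 0.093
```

```bash
python3 -c "
from h import *
plan([.48,-.22,.26],104,93)
f=env.grab_frame('wrist'); cv2.imwrite('pics/w1.png',f['color'])
for q in ['edge_mid','handle','cover','rack']:
    print(q,[(round(d['conf'],2),np.round(d['pixel'],1)) for d in env.pinpoint('wrist',q)])
np.savez('w1.npz',K=f['K'],T=f['world_from_camera'])
"
```

```text
t 3.57 pos [ 0.4846 -0.2344  0.2625] yaw 104.84 tilt [ 0.011  0.001 -1.   ] F [0.4 0.7 1.4] open 93.0 j [-0.54  0.28  1.63  0.01  1.22 -2.37]
rows 1 dist 15.3 dyaw -0.8
[15.1, -0.8, 2.5, np.float64(0.8), 93]
edge_mid [(0.98, array([251.7,  35.9])), (0.9, array([255.3, 265.8])), (0.55, array([122.8, 214.8]))]
handle [(0.89, array([302.7,  10.7])), (0.79, array([254.3, 215.1])), (0.69, array([ 81.6, 238. ]))]
cover [(0.83, array([ 98. , 229.3])), (0.76, array([258. , 228.1])), (0.76, array([296.7,  19.7]))]
rack [(0.79, array([255.8, 207.3]))]
```

View pics/w1.png

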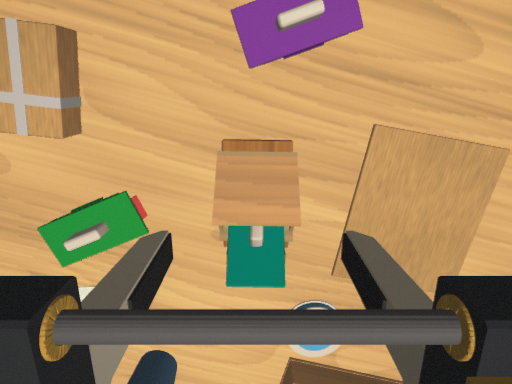

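Run:
```python
from h import *
w=dict(np.load('w1.npz'));w={'K':w['K'],'world_from_camera':w['T']}
g=env.grab_frame("top");s=env.grab_frame("scene")
print(w['world_from_camera'].round(3))
def tri(l):
    A=np.zeros((3,3));b=np.zeros(3)
    for f,uv in l:
        o,d=ray(f,uv);d/=np.linalg.norm(d);P=np.eye(3)-np.outer(d,d);A+=P;b+=P@o
    x=np.linalg.solve(A,b); return x.round(4),[ (proj(f,x)[0]-uv).round(1) for f,uv in l]
W=(w,(255.3,265.8));G=(g,(313,169));S=(s,(205,165))
for l in ([W,G,S],[W,G],[W,S],[G,S]): print(*tri(l))
for z in (.09,.1,.11): print(z,atz(w,W[1],z),atz(g,G[1],z),atz(s,S[1],z))
# plate top-end corners
for z in (.11,.12,.13,.14): 
    a=atz(w,(226.5,286.5),z);b=atz(w,(285,286.5),z); print(z,a,b,np.linalg.norm(a-b),np.degrees(np.arctan2(*(a-b)[[1,0]])))
# board in wrist
for p in [(374,124),(508,149),(333,275)]: print('board',atz(w,p,.006))
```

```text
[[-0.257  0.921  0.293  0.403]
 [ 0.966  0.245  0.076 -0.254]
 [-0.002  0.303 -0.953  0.428]
 [ 0.     0.     0.     1.   ]]
[ 0.5881 -0.2079  0.1101] [array([-0.3,  4.4]), array([0.2, 2. ]), array([-0.8,  0.6])]
[ 0.5978 -0.208   0.0874] [array([-2.4,  1.2]), array([-0.7,  0.5])]
[ 0.584  -0.2093  0.1092] [array([-0.6,  0.5]), array([0.2, 0.1])]
[ 0.5903 -0.2036  0.1197] [array([-0.6,  0.9]), array([-1.2, -0.3])]
0.09 [ 0.59410655 -0.20610162  0.09      ] [ 0.59931964 -0.21010569  0.09      ] [ 0.57887439 -0.22665711  0.09      ]
0.1 [ 0.58845996 -0.20753246  0.1       ] [ 0.59735943 -0.20864595  0.1       ] [ 0.5817973  -0.21795727  0.1       ]
0.11 [ 0.58281336 -0.2089633   0.11      ] [ 0.59539921 -0.2071862   0.11      ] [ 0.58472021 -0.20925743  0.11      ]
0.11 [ 0.61583137 -0.23298896  0.11      ] [ 0.59923803 -0.17085927  0.11      ] 0.06430736796006639 -75.04670165188499
0.12 [ 0.60914627 -0.23366414  0.12      ] [ 0.59307484 -0.17348857  0.12      ] 0.062284744315748646 -75.04670165188503
0.13 [ 0.60246118 -0.23433931  0.13      ] [ 0.58691165 -0.17611788  0.13      ] 0.060262120671430955 -75.04670165188509
0.14 [ 0.59577609 -0.23501448  0.14      ] [ 0.58074846 -0.17874718  0.14      ] 0.058239497027113264 -75.04670165188503
board [ 0.41050469 -0.1021923   0.006     ]
board [0.39617027 0.0738703  0.006     ]
board [ 0.62714342 -0.08209806  0.006     ]
```

```bash
python3 -c "
from h import *
plan([.587,-.208,.145],105,93)"
```

```text
t 3.92 pos [ 0.484  -0.2305  0.2626] yaw 104.84 tilt [ 0.011  0.002 -1.   ] F [0.  0.5 0.2] open 93.0 j [-0.53  0.28  1.64  0.01  1.22 -2.37]
rows 4 dist 158.0 dyaw 0.2
[-1.1, 26.0, 29.7, np.float64(-0.0), 93]
[-1.2, 26.0, 29.7, np.float64(-0.0), 93]
[-1.2, 26.0, 29.7, np.float64(-0.0), 93]
[-1.2, 26.0, 29.7, np.float64(-0.0), 93]
```

Call:
drive_tool --pt "-1 35 10 0 93" --pt "-1 35 20 0 93" --pt "-1 28 30 0 93" --pt "-1 6 30 0 93" --pt "0 0 20 0 93"

```text
time: 4.33
tool_pos: [0.5931, -0.2024, 0.1582]
ee_rot: [1.898, 2.476, 0.017]
force: [-0.1, -0.6, -1.5]
opening: 0.0929
```

```bash
python3 -c "
from h import *
f=env.grab_frame('wrist'); cv2.imwrite('pics/w2.png',f['color'])
plan([.587,-.208,.145],105,93)
for q in ['edge_mid','handle']:
    print(q,[(round(d['conf'],2),np.round(d['pixel'],1),atz(f,d['pixel'],.106)) for d in env.pinpoint('wrist',q)])
np.savez('w2.npz',K=f['K'],T=f['world_from_camera'])
"
```

```text
t 4.38 pos [ 0.5913 -0.2017  0.1546] yaw 105.05 tilt [ 0.019 -0.002 -1.   ] F [-1.7  0.7 -3.7] open 93.1 j [-0.41  0.54  1.52  0.01  1.06 -2.24]
rows 1 dist 12.3 dyaw -0.1
[-4.9, -6.0, 9.6, np.float64(0.1), 93]
edge_mid [(0.94, array([ 62.2, 138.2]), array([ 0.57757213, -0.33763575,  0.106     ])), (0.81, array([247.6, 203.2]), array([ 0.58937365, -0.20933105,  0.106     ]))]
handle [(0.8, array([251.7, 112.8]), array([ 0.52954538, -0.22222329,  0.106     ]))]
```

View pics/w2.png

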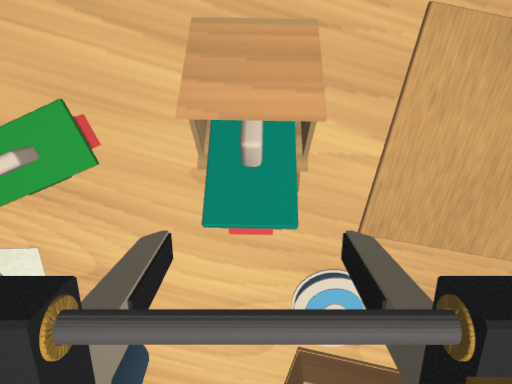

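Run:
```python
from h import *
w=dict(np.load('w2.npz'));w={'K':w['K'],'world_from_camera':w['T']}
for z in (.115,.12,.125): 
    a=atz(w,(203,227.5),z);b=atz(w,(298.5,228.5),z); print(z,(a+b)/2,np.linalg.norm(a-b),np.degrees(np.arctan2(*(a-b)[[1,0]])))
plan([.588,-.209,.088],105,93,n=4)
```

```text
0.115 [ 0.60289847 -0.20329459  0.115     ] 0.06494706497307853 -75.29558889248119
0.12 [ 0.60065651 -0.20374303  0.12      ] 0.06338325407991556 -75.29558889248115
0.125 [ 0.59841455 -0.20419147  0.125     ] 0.06181944318675255 -75.29558889248108
t 4.48 pos [ 0.5917 -0.2032  0.1598] yaw 104.99 tilt [ 0.022 -0.004 -1.   ] F [ 0.3 -0.1  0.6] open 92.9 j [-0.41  0.54  1.52  0.01  1.06 -2.24]
rows 4 dist 72.1 dyaw 0.0
[-1.0, -1.6, 17.9, np.float64(-0.0), 93]
[-1.0, -1.6, 17.9, np.float64(-0.0), 93]
[-1.0, -1.6, 17.9, np.float64(-0.0), 93]
[-1.0, -1.6, 17.9, np.float64(-0.0), 93]
```

Call:
drive_tool --pt "-2 -1 20 0 93" --pt "-1 -1 20 0 93" --pt "-1 0 20 0 93" --pt "0 0 11 0 93" --pt "0 0 0 0 93"

```text
time: 4.9
tool_pos: [0.5957, -0.2089, 0.0988]
ee_rot: [1.89, 2.466, 0.021]
force: [1.1, -0.4, -0.9]
opening: 0.0932
```

```bash
python3 -c "
from h import *
f=env.grab_frame('wrist'); cv2.imwrite('pics/w3.png',f['color'])
plan([.588,-.208,.088],105,93)
"
```

```text
t 4.95 pos [ 0.5962 -0.2092  0.1   ] yaw 105.03 tilt [ 0.037 -0.011 -0.999] F [-0.7 -0.1 -0. ] open 92.8 j [-0.41  0.61  1.56  0.01  0.94 -2.25]
rows 1 dist 14.6 dyaw -0.0
[3.5, -8.0, 11.7, np.float64(0.0), 93]
```

View pics/w3.png

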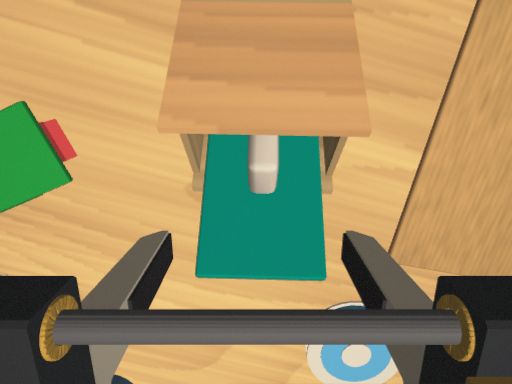

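Call:
drive_tool --pt "1 -4 6 0 93" --pt "1 -3 6 0 93" --pt "0 0 1 0 93" --pt "0 0 0 0 58" --pt "0 0 0 0 58" --newtons 25

```text
time: 5.37
tool_pos: [0.5905, -0.21, 0.0914]
ee_rot: [1.885, 2.459, 0.024]
force: [-0.6, 1.3, -0.8]
opening: 0.0841
```

Call:
drive_tool --pt "0 0 0 0 56" --pt "0 0 0 0 56" --pt "0 0 0 0 56" --pt "0 0 0 0 56" --pt "0 0 0 0 56" --newtons 25

```text
time: 5.78
tool_pos: [0.591, -0.2102, 0.0923]
ee_rot: [1.885, 2.458, 0.025]
force: [-0.8, -0.4, -0.2]
opening: 0.0619
```

```bash
python3 -c "
from h import *
f=env.grab_frame('wrist'); cv2.imwrite('pics/w4.png',f['color'])
h=np.radians(15); o,p,M=state()
plan(p+.071*np.array([np.cos(h),np.sin(h),1]),105,50,n=10)
"
```

```text
t 5.83 pos [ 0.591  -0.2102  0.0924] yaw 105.02 tilt [ 0.045 -0.014 -0.999] F [-0.4 -0.2  0.6] open 62.1 j [-0.42  0.61  1.58  0.01  0.9  -2.26]
rows 10 dist 100.4 dyaw -0.0
[-0.2, 7.4, -6.8, np.float64(0.0), 50]
[-0.2, 7.4, -6.8, np.float64(0.0), 50]
[-0.2, 7.4, -6.8, np.float64(0.0), 50]
[-0.2, 7.4, -6.8, np.float64(0.0), 50]
[-0.2, 7.4, -6.8, np.float64(0.0), 50]
[-0.2, 7.4, -6.8, np.float64(0.0), 50]
[-0.2, 7.4, -6.8, np.float64(0.0), 50]
[-0.2, 7.4, -6.8, np.float64(0.0), 50]
[-0.2, 7.4, -6.8, np.float64(0.0), 50]
[-0.2, 7.4, -6.8, np.float64(0.0), 50]
```

View pics/w4.png

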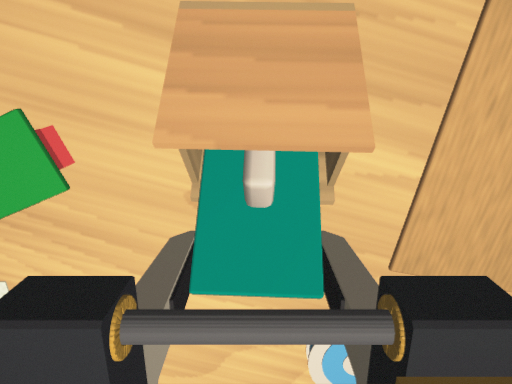

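Call:
drive_tool --pt "0 4 -3.5 0 50" --pt "0 7.5 -7 0 50" --pt "0 7.5 -7 0 50" --pt "0 7.5 -7 0 50" --pt "0 7.5 -7 0 50" --newtons 40

```text
time: 6.25
tool_pos: [0.6234, -0.1999, 0.1262]
ee_rot: [1.888, 2.461, 0.023]
force: [-1.7, 0.3, -2.3]
opening: 0.062
```

```bash
python3 -c "
from h import *
f=env.grab_frame('wrist'); cv2.imwrite('pics/w5.png',f['color'])
h=np.radians(15); o,p,M=state()
print((p-np.array([.591,-.2102,.0924])))
plan(np.array([.591,-.2102,.0924])+.076*np.array([np.cos(h),np.sin(h),1]),105,50,n=6)
"
```

```text
[0.03430861 0.01043851 0.03567472]
t 6.3 pos [ 0.6253 -0.1998  0.1281] yaw 105.0 tilt [ 0.043 -0.014 -0.999] F [ 0.6  1.2 -0.4] open 62.0 j [-0.38  0.62  1.47  0.    1.01 -2.22]
rows 6 dist 56.9 dyaw -0.0
[-0.4, 6.9, -6.5, np.float64(0.0), 50]
[-0.4, 6.9, -6.5, np.float64(0.0), 50]
[-0.4, 6.9, -6.5, np.float64(0.0), 50]
[-0.4, 6.9, -6.5, np.float64(0.0), 50]
[-0.4, 6.9, -6.5, np.float64(0.0), 50]
[-0.4, 6.9, -6.5, np.float64(0.0), 50]
```

View pics/w5.png

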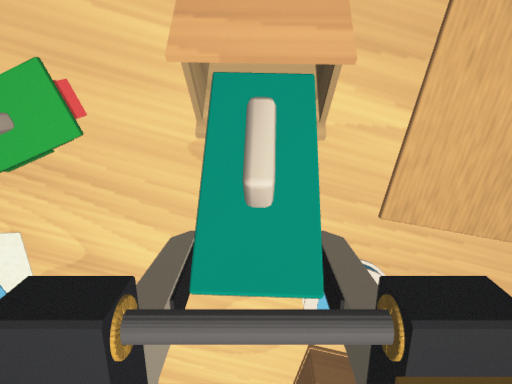

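Call:
drive_tool --pt "0 8 -8 0 50" --pt "0 8 -8 0 50" --pt "0 8 -8 0 50" --pt "0 8 -8 0 50" --pt "0 8 -8 0 50"

```text
time: 6.72
tool_pos: [0.6649, -0.1872, 0.1722]
ee_rot: [1.885, 2.46, 0.025]
force: [0.5, 0.1, -2.5]
opening: 0.062
```

Call:
drive_tool --pt "0 8 -9 0 50" --pt "0 4 -12 0 50" --pt "0 0 -15 0 50" --pt "0 0 -15 0 50" --pt "0 0 -10 0 50"

```text
time: 7.13
tool_pos: [0.6771, -0.1807, 0.2372]
ee_rot: [1.881, 2.461, 0.027]
force: [0.6, -0.9, -1.6]
opening: 0.0619
```

```bash
python3 -c "
from h import *
f=env.grab_frame('wrist'); cv2.imwrite('pics/w6.png',f['color'])
g=env.grab_frame('scene'); cv2.imwrite('pics/s6.png',g['color'][100:280,120:330])
crop(g,(150,90,310,250),4,'s6.png')
plan([.56,0,.2],90,50)
"
```

```text
t 7.23 pos [ 0.6774 -0.181   0.2376] yaw 105.18 tilt [ 0.047 -0.013 -0.999] F [ 0.5 -0.2 -3. ] open 61.7 j [-0.33  0.59  1.23  0.    1.27 -2.17]
rows 6 dist 219.0 dyaw -15.2
[34.4, -11.2, 4.9, np.float64(2.5), 50]
[33.9, -12.7, 4.9, np.float64(2.5), 50]
[33.3, -14.2, 4.9, np.float64(2.5), 50]
[32.6, -15.7, 4.9, np.float64(2.5), 50]
[31.9, -17.1, 4.9, np.float64(2.5), 50]
[31.1, -18.5, 4.9, np.float64(2.5), 50]
```

View pics/w6.png

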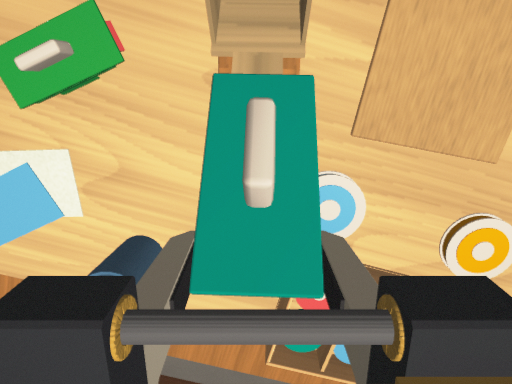

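View pics/s6.png

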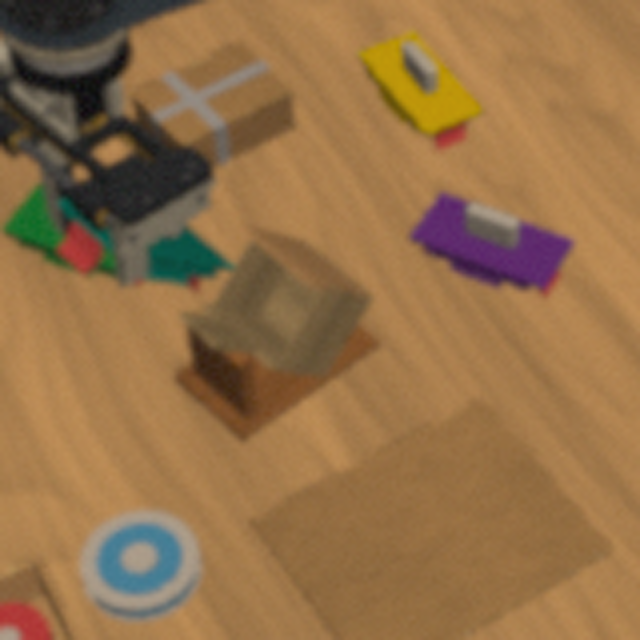

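```bash
python3 -c "
from h import *
plan([.51,-.005,.19],95,50,n=8)
"
```

```text
t 7.23 pos [ 0.6774 -0.181   0.2376] yaw 105.18 tilt [ 0.047 -0.013 -0.999] F [ 0.5 -0.2 -3. ] open 61.7 j [-0.33  0.59  1.23  0.    1.27 -2.17]
rows 8 dist 247.5 dyaw -10.2
[26.9, -14.6, 4.7, np.float64(1.3), 50]
[26.5, -15.2, 4.7, np.float64(1.3), 50]
[26.2, -15.8, 4.7, np.float64(1.3), 50]
[25.8, -16.4, 4.7, np.float64(1.3), 50]
[25.4, -17.0, 4.7, np.float64(1.3), 50]
[25.1, -17.5, 4.7, np.float64(1.3), 50]
[24.7, -18.1, 4.7, np.float64(1.3), 50]
[24.3, -18.6, 4.7, np.float64(1.3), 50]
```

Call:
drive_tool --pt "15 -8 0 1 50" --pt "27 -14 0 1 50" --pt "27 -15 0 1 50" --pt "27 -16 0 1 50" --pt "27 -16 2 1 50"

```text
time: 7.65
tool_pos: [0.5807, -0.0768, 0.2248]
ee_rot: [1.996, 2.369, 0.029]
force: [1.2, 0.2, -1.3]
opening: 0.0618
```

Call:
drive_tool --pt "27 -18 8 1 50" --pt "27 -18 10 1 50" --pt "25 -18 10 1 50" --pt "15 -12 10 1 50" --pt "0 0 5 1 50"

```text
time: 8.07
tool_pos: [0.4944, 0.0127, 0.1724]
ee_rot: [2.104, 2.279, 0.03]
force: [0.2, 0.2, -2.7]
opening: 0.0618
```

```bash
python3 -c "
from h import *
plan([.51,-.005,.10],95,50,n=5)
f=env.grab_frame('wrist'); cv2.imwrite('pics/w7.png',f['color'])
"
```

```text
t 8.07 pos [0.4944 0.0127 0.1724] yaw 94.57 tilt [ 0.042 -0.013 -0.999] F [ 0.2  0.2 -2.7] open 61.8 j [-0.06  0.29  1.87 -0.01  0.94 -1.71]
rows 5 dist 76.2 dyaw 0.4
[-3.5, 2.2, 14.6, np.float64(-0.1), 50]
[-3.5, 2.2, 14.6, np.float64(-0.1), 50]
[-3.6, 2.2, 14.6, np.float64(-0.1), 50]
[-3.6, 2.2, 14.6, np.float64(-0.1), 50]
[-3.6, 2.2, 14.6, np.float64(-0.1), 50]
```

View pics/w7.png

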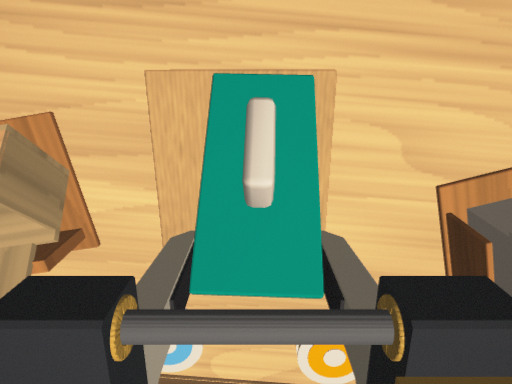

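Call:
drive_tool --pt "-4 2 15 0 50" --pt "-4 2 15 0 50" --pt "-4 2 15 0 50" --pt "-4 2 12 0 50" --pt "-3 2 8 0 50"

```text
time: 8.53
tool_pos: [0.5146, -0.01, 0.107]
ee_rot: [2.1, 2.276, 0.035]
force: [-0.4, 0.6, -1.1]
opening: 0.0617
```

```bash
python3 -c "
from h import *
plan([.51,-.005,.08],95,50,n=4)
"
```

```text
t 8.53 pos [ 0.5146 -0.01    0.107 ] yaw 94.58 tilt [ 0.048 -0.014 -0.999] F [-0.4  0.6 -1.1] open 61.7 j [-0.11  0.42  1.88 -0.01  0.8  -1.75]
rows 4 dist 27.8 dyaw 0.4
[1.5, -1.4, 6.7, np.float64(-0.1), 50]
[1.5, -1.4, 6.7, np.float64(-0.1), 50]
[1.5, -1.4, 6.7, np.float64(-0.1), 50]
[1.5, -1.4, 6.7, np.float64(-0.1), 50]
```

Call:
drive_tool --pt "1 -1 7 0 50" --pt "1 -1 7 0 50" --pt "1 -1 6 0 50" --pt "0 1 6 0 50" --pt "0 2 6 0 50" --newtons 25

```text
time: 8.95
tool_pos: [0.5208, -0.009, 0.0742]
ee_rot: [2.098, 2.268, 0.043]
force: [7.0, 3.2, 10.7]
opening: 0.062
```

```bash
python3 -c "
from h import *
plan([.55,-.005,.0155],95,50,n=10)
f=env.grab_frame('wrist'); cv2.imwrite('pics/w8.png',f['color'])
"
```

```text
t 8.95 pos [ 0.5208 -0.009   0.0742] yaw 94.44 tilt [ 0.057 -0.015 -0.998] F [ 7.   3.2 10.7] open 62.0 j [-0.1   0.48  1.88 -0.01  0.72 -1.74]
rows 10 dist 65.7 dyaw 0.6
[0.3, 2.6, 6.0, np.float64(-0.1), 50]
[0.3, 2.6, 6.0, np.float64(-0.1), 50]
[0.3, 2.6, 6.0, np.float64(-0.1), 50]
[0.3, 2.6, 6.0, np.float64(-0.1), 50]
[0.3, 2.6, 6.0, np.float64(-0.1), 50]
[0.3, 2.6, 6.0, np.float64(-0.1), 50]
[0.3, 2.6, 6.0, np.float64(-0.1), 50]
[0.3, 2.6, 6.0, np.float64(-0.1), 50]
[0.3, 2.6, 6.0, np.float64(-0.1), 50]
[0.3, 2.6, 6.0, np.float64(-0.1), 50]
```

View pics/w8.png

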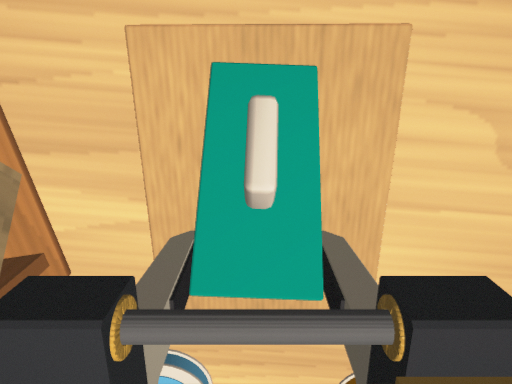

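Call:
drive_tool --pt "0 6 4 0 50" --pt "0 6 6 0 50" --pt "0 5 6 0 50" --pt "0 4 6 0 50" --pt "0 4 6 0 50" --newtons 15

```text
time: 9.42
tool_pos: [0.551, -0.0064, 0.0462]
ee_rot: [2.096, 2.267, 0.047]
force: [-0.4, 0.8, 0.4]
opening: 0.0621
```

```bash
python3 -c "
from h import *
plan([.56,-.005,.0155],95,50,n=6)
f=env.grab_frame('wrist'); cv2.imwrite('pics/w9.png',f['color'])
"
```

```text
t 9.42 pos [ 0.551  -0.0064  0.0462] yaw 94.47 tilt [ 0.06  -0.014 -0.998] F [-0.4  0.8  0.4] open 62.1 j [-0.09  0.57  1.82 -0.01  0.69 -1.73]
rows 6 dist 32.0 dyaw 0.5
[0.2, 1.2, 5.2, np.float64(-0.1), 50]
[0.2, 1.2, 5.2, np.float64(-0.1), 50]
[0.2, 1.2, 5.2, np.float64(-0.1), 50]
[0.2, 1.2, 5.2, np.float64(-0.1), 50]
[0.2, 1.2, 5.2, np.float64(-0.1), 50]
[0.2, 1.2, 5.2, np.float64(-0.1), 50]
```

View pics/w9.png

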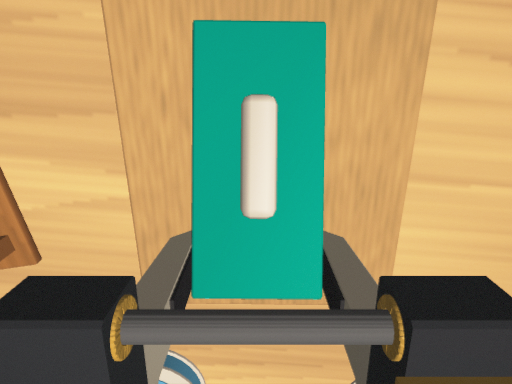

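Call:
drive_tool --pt "0 3 6 0 50" --pt "0 3 6 0 50" --pt "0 2 6 0 50" --pt "0 2 5 0 50" --pt "0 1 4 0 50"

```text
time: 9.88
tool_pos: [0.5651, -0.006, 0.0159]
ee_rot: [2.096, 2.268, 0.046]
force: [1.3, 0.8, 0.7]
opening: 0.0622
```

```bash
python3 -c "
from h import *
plan([.565,-.005,.0155],95,50,n=6)
f=env.grab_frame('wrist'); cv2.imwrite('pics/w10.png',f['color'])
"
```

```text
t 9.88 pos [ 0.5651 -0.006   0.0159] yaw 94.47 tilt [ 0.06  -0.014 -0.998] F [1.3 0.8 0.7] open 62.2 j [-0.09  0.64  1.79 -0.01  0.65 -1.73]
rows 6 dist 1.0 dyaw 0.5
[0.2, -0.0, 0.1, np.float64(-0.1), 50]
[0.2, -0.0, 0.1, np.float64(-0.1), 50]
[0.2, -0.0, 0.1, np.float64(-0.1), 50]
[0.2, -0.0, 0.1, np.float64(-0.1), 50]
[0.2, -0.0, 0.1, np.float64(-0.1), 50]
[0.2, -0.0, 0.1, np.float64(-0.1), 50]
```

View pics/w10.png

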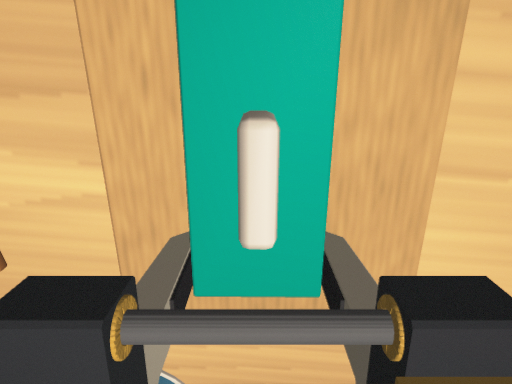

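Call:
drive_tool --pt "0 0 1.5 0 50" --pt "0 0 1.5 0 50" --pt "0 0 1 0 50" --pt "0 0 0 0 50" --pt "0 0 0 0 50"

```text
time: 10.35
tool_pos: [0.5653, -0.0061, 0.0126]
ee_rot: [2.096, 2.268, 0.046]
force: [-0.1, -0.2, 0.5]
opening: 0.0619
```

```bash
python3 -c "
from h import *
plan([.565,-.005,.0155],95,50,n=1)
g=env.grab_frame('scene')
crop(g,(190,160,340,280),5,'s10.png')
"
```

```text
t 10.35 pos [ 0.5653 -0.0061  0.0126] yaw 94.47 tilt [ 0.059 -0.014 -0.998] F [-0.1 -0.2  0.5] open 61.9 j [-0.09  0.64  1.79 -0.01  0.65 -1.73]
rows 1 dist 3.1 dyaw 0.5
[1.0, -0.0, -2.9, np.float64(-0.5), 50]
```

View pics/s10.png

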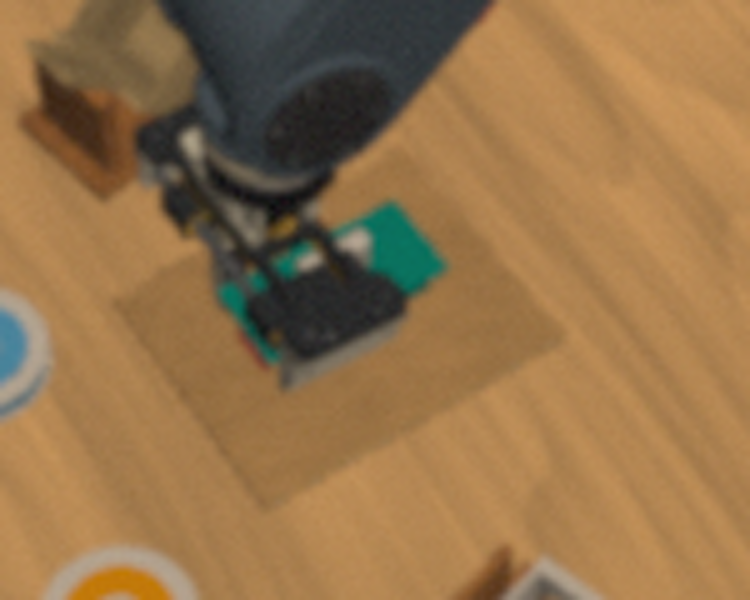

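Call:
drive_tool --pt "0 0 0 0 75" --pt "0 0 0 0 75" --pt "0 0 0 0 75" --pt "0 0 -8 0 80" --pt "0 0 -15 0 85"

```text
time: 10.82
tool_pos: [0.5621, -0.0059, 0.0341]
ee_rot: [2.098, 2.27, 0.042]
force: [-0.0, -0.3, -0.5]
opening: 0.0825
```

Call:
drive_tool --pt "0 -4 -25 0 85" --pt "0 -4 -25 0 85" --pt "0 -8 -25 0 85" --pt "0 -8 -25 0 85" --pt "0 -8 -20 0 85"

```text
time: 11.23
tool_pos: [0.5216, -0.0067, 0.1575]
ee_rot: [2.099, 2.272, 0.039]
force: [0.1, -0.8, -0.2]
opening: 0.0849
```

```bash
python3 -c "
from h import *
f=env.grab_frame('wrist'); cv2.imwrite('pics/w11.png',f['color'])
np.savez('w11.npz',K=f['K'],T=f['world_from_camera'])
for q in ['handle','edge_mid','cover']:
    print(q,[(round(d['conf'],2),np.round(d['pixel'],1),atz(f,d['pixel'],{'handle':.07}.get(q,.034)).round(4)) for d in env.pinpoint('wrist',q)])
plan([.52,0,.15],95,50,n=1)
g=env.grab_frame('scene')
crop(g,(190,160,340,280),5,'s11.png')
"
```

```text
handle [(0.89, array([254.6, 180. ]), array([ 0.5123, -0.0096,  0.07  ]))]
edge_mid [(0.63, array([254.1, 211.7]), array([ 0.555 , -0.0076,  0.034 ]))]
cover [(0.91, array([259.2, 167.8]), array([ 0.5124, -0.0064,  0.034 ]))]
t 11.43 pos [ 0.522  -0.0067  0.1555] yaw 94.5 tilt [ 0.052 -0.014 -0.999] F [ 0.4 -0.6 -0.2] open 85.1 j [-0.1   0.35  1.82 -0.01  0.91 -1.74]
rows 1 dist 8.9 dyaw 0.5
[6.9, -1.8, 5.3, np.float64(-0.5), 50]
```

View pics/w11.png

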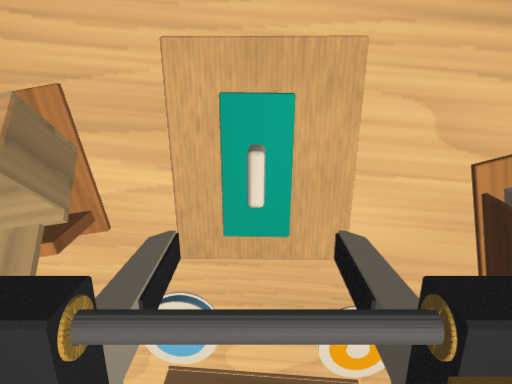

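View pics/s11.png

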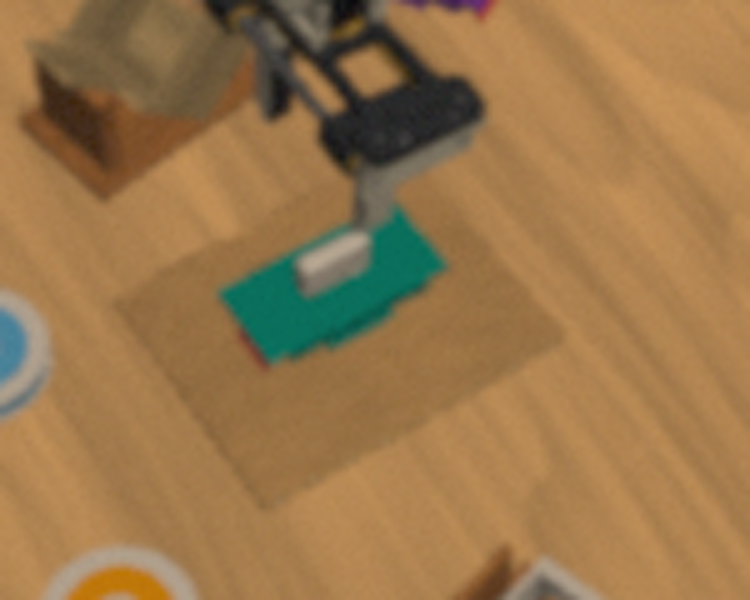

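```bash
python3 -c "
from h import *
plan([.514,-.009,.10],94.5,50,n=3)
"
```

```text
t 11.48 pos [ 0.5218 -0.0066  0.1546] yaw 94.5 tilt [ 0.05  -0.014 -0.999] F [ 0.7 -0.2 -0.4] open 84.9 j [-0.1   0.36  1.82 -0.01  0.91 -1.74]
rows 3 dist 55.3 dyaw -0.0
[-0.3, -3.5, 18.1, np.float64(0.0), 50]
[-0.3, -3.5, 18.1, np.float64(0.0), 50]
[-0.3, -3.5, 18.1, np.float64(0.0), 50]
```

Call:
drive_tool --pt "0 -4 18 0 50" --pt "0 -4 18 0 50" --pt "0 -3 18 0 50" --pt "0 0 0 0 50" --pt "0 0 0 0 50"

```text
time: 11.9
tool_pos: [0.5125, -0.0081, 0.0933]
ee_rot: [2.104, 2.277, 0.031]
force: [-0.5, -0.4, -0.2]
opening: 0.0561
```

```bash
python3 -c "
from h import *
f=env.grab_frame('wrist'); cv2.imwrite('pics/w12.png',f['color'])
for q in ['handle','edge_mid','cover']:
    print(q,[(round(d['conf'],2),np.round(d['pixel'],1),atz(f,d['pixel'],{'handle':.07}.get(q,.034)).round(4)) for d in env.pinpoint('wrist',q)])
print(proj(f,[[.514,-.009,.07],[.514+.024,-.007,.07],[.49,-.011,.07]]).round(0))
plan([.514,-.009,.045],94.5,50,n=4)
"
```

```text
handle [(0.78, array([253. , 228.7]), array([ 0.5136, -0.0095,  0.07  ]))]
edge_mid [(0.62, array([253.4, 259.3]), array([ 0.5566, -0.007 ,  0.034 ]))]
cover [(0.91, array([257.1, 206.5]), array([ 0.5133, -0.0076,  0.034 ]))]
[[254. 229.]
 [254. 263.]
 [254. 193.]]
t 12.1 pos [ 0.5134 -0.0081  0.095 ] yaw 94.51 tilt [ 0.047 -0.014 -0.999] F [-0.4 -0.  -0.5] open 50.3 j [-0.1   0.44  1.89 -0.01  0.77 -1.74]
rows 4 dist 50.0 dyaw -0.0
[-0.0, -0.4, 12.5, np.float64(0.0), 50]
[-0.0, -0.4, 12.5, np.float64(0.0), 50]
[-0.0, -0.4, 12.5, np.float64(0.0), 50]
[-0.0, -0.4, 12.5, np.float64(0.0), 50]
```

View pics/w12.png

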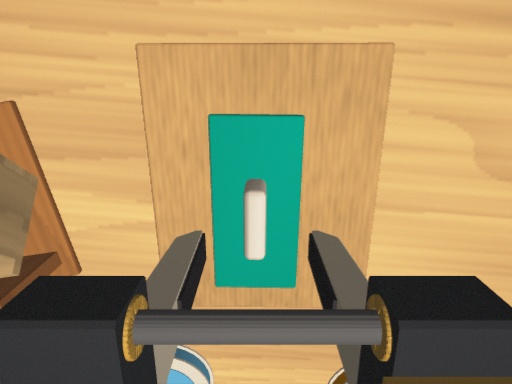

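Call:
drive_tool --pt "0 0 14 0 50" --pt "-1 0 14 0 50" --pt "0 0 12 0 50" --pt "0 0 8 0 50" --pt "0 0 2 0 40"

```text
time: 12.52
tool_pos: [0.52, -0.0101, 0.0481]
ee_rot: [2.096, 2.27, 0.043]
force: [-0.5, 0.8, -0.3]
opening: 0.0464
```

```bash
python3 -c "
from h import *
plan([.515,-.009,.045],94.5,50,n=1)
"
```

```text
t 12.52 pos [ 0.52   -0.0101  0.0481] yaw 94.52 tilt [ 0.056 -0.015 -0.998] F [-0.5  0.8 -0.3] open 46.4 j [-0.1   0.52  1.9  -0.01  0.66 -1.74]
rows 1 dist 6.0 dyaw -0.0
[1.5, -5.1, 2.8, np.float64(0.0), 50]
```

Call:
drive_tool --pt "1 -4 2 0 40" --pt "0 -1 1.5 0 30" --pt "0 0 0 0 10" --pt "0 0 0 0 8" --pt "0 0 0 0 8" --newtons 50

```text
time: 12.93
tool_pos: [0.5157, -0.0095, 0.046]
ee_rot: [2.095, 2.269, 0.045]
force: [-0.7, -0.6, -0.3]
opening: 0.0179
```

Call:
drive_tool --pt "0 0 0 0 8" --pt "0 0 0 0 8" --pt "0 0 0 0 8" --pt "0 0 0 0 8" --pt "0 0 0 0 8" --newtons 50

```text
time: 13.35
tool_pos: [0.5157, -0.0095, 0.0464]
ee_rot: [2.095, 2.268, 0.045]
force: [0.3, -0.3, -2.0]
opening: 0.0135
```

```bash
python3 -c "
from h import *
plan([.515,-.009,.2],94.5,8,n=5)
f=env.grab_frame('wrist'); cv2.imwrite('pics/w13.png',f['color'])
"
```

```text
t 13.35 pos [ 0.5157 -0.0095  0.0464] yaw 94.53 tilt [ 0.059 -0.015 -0.998] F [ 0.3 -0.3 -2. ] open 13.5 j [-0.1   0.52  1.91 -0.01  0.65 -1.74]
rows 5 dist 153.6 dyaw -0.0
[-0.5, 1.6, -30.7, np.float64(0.0), 8]
[-0.5, 1.6, -30.7, np.float64(0.0), 8]
[-0.5, 1.6, -30.7, np.float64(0.0), 8]
[-0.5, 1.6, -30.7, np.float64(0.0), 8]
[-0.5, 1.6, -30.7, np.float64(0.0), 8]
```

View pics/w13.png

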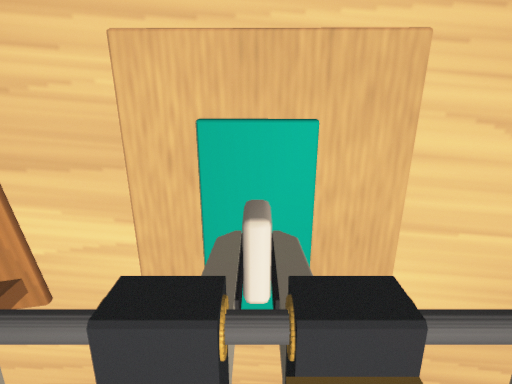

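Call:
drive_tool --pt "0 0 -10 0 8" --pt "0 1 -25 0 8" --pt "0 2 -35 0 8" --pt "0 2 -40 0 8" --pt "0 2 -40 0 8"

```text
time: 13.82
tool_pos: [0.5088, -0.0062, 0.1963]
ee_rot: [2.104, 2.278, 0.03]
force: [0.3, 0.1, -2.4]
opening: 0.0136
```

```bash
python3 -c "
from h import *
plan([.6,.10,.26],110,8,n=5)
"
```

```text
t 13.82 pos [ 0.5088 -0.0062  0.1963] yaw 94.53 tilt [ 0.043 -0.013 -0.999] F [ 0.3  0.1 -2.4] open 13.6 j [-0.1   0.28  1.81 -0.01  1.01 -1.74]
rows 5 dist 153.8 dyaw 15.5
[19.5, 20.4, -12.2, np.float64(-3.1), 8]
[18.4, 21.4, -12.2, np.float64(-3.1), 8]
[17.2, 22.4, -12.2, np.float64(-3.1), 8]
[16.0, 23.3, -12.2, np.float64(-3.1), 8]
[14.7, 24.1, -12.2, np.float64(-3.1), 8]
```

Call:
drive_tool --pt "20 21 -13 -3.2 8" --pt "19 22 -13 -3.2 8" --pt "18 23 -13 -3.2 8" --pt "17 24 -13 -3.2 8" --pt "15 20 -10 -3.2 8"

```text
time: 14.23
tool_pos: [0.599, 0.104, 0.2776]
ee_rot: [1.753, 2.542, 0.031]
force: [-0.6, -0.2, -2.2]
opening: 0.0139
```

```bash
python3 -c "
from h import *
f=env.grab_frame('wrist'); cv2.imwrite('pics/w14.png',f['color'])
np.savez('w14.npz',K=f['K'],T=f['world_from_camera'])
for q,z in [('rim',.08),('reelbox',0)]:
    print(q,[(round(d['conf'],2),np.round(d['pixel'],1),atz(f,d['pixel'],z).round(4)) for d in env.pinpoint('wrist',q)])
plan([.6,.10,.26],110,8,n=1)
"
```

```text
rim [(0.8, array([419.7, 177.7]), array([0.5563, 0.2757, 0.08  ]))]
reelbox [(0.96, array([390.1, 160.9]), array([0.5596, 0.2715, 0.    ]))]
t 14.38 pos [0.5985 0.1039 0.2764] yaw 110.73 tilt [ 0.055 -0.014 -0.998] F [-0.6 -0.1 -2.6] open 13.7 j [ 0.1   0.38  1.46 -0.02  1.24 -1.82]
rows 1 dist 16.9 dyaw -0.7
[-3.6, -0.8, 16.5, np.float64(0.7), 8]
```

View pics/w14.png

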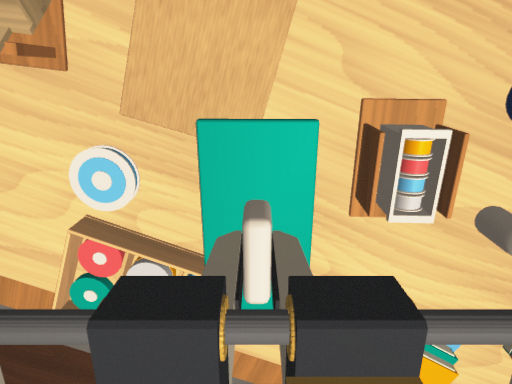

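Run:
```python
from h import *
w=dict(np.load('w14.npz'));f={'K':w['K'],'world_from_camera':w['T'],'color':cv2.imread('pics/w14.png')}
crop(f,(340,85,490,235),5,'z14.png')
def rep(t,pts,z):
    P=np.array([atz(f,p,z)for p in pts]); print(t,P.round(4)[:,:2].tolist(),P.mean(0).round(4),[round(float(np.linalg.norm(P[i]-P[i-1])),4) for i in range(len(P))],[round(float(np.degrees(np.arctan2(*(P[i]-P[i-1])[[1,0]]))),1) for i in range(len(P))])
rep('rim',[(398,128),(449.5,128.5),(437.5,221.5),(391,219.5)],.08)
```

```text
rim [[0.5163, 0.2268], [0.4975, 0.277], [0.5955, 0.3216], [0.6129, 0.2709]] [0.5556 0.2741 0.08  ] [0.1062, 0.0536, 0.1077, 0.0536] [-155.5, 110.6, 24.5, -71.0]
```

View pics/z14.png

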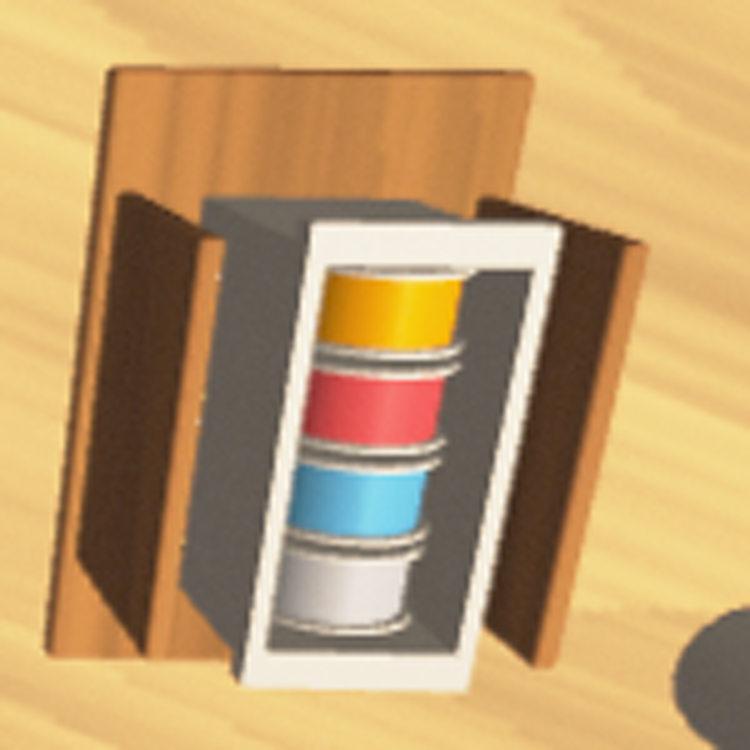

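```bash
cat >> h.py <<'E'
def rep(f,t,pts,z):
    P=np.array([atz(f,p,z)for p in pts]); print(t,P.round(4)[:,:2].tolist(),P.mean(0).round(4),[round(float(np.linalg.norm(P[i]-P[i-1])),4) for i in range(len(P))],[round(float(np.degrees(np.arctan2(*(P[i]-P[i-1])[[1,0]]))),1) for i in range(len(P))])
E
python3 - <<'E'
from h import *
w=dict(np.load('w14.npz'));f={'K':w['K'],'world_from_camera':w['T']}
c=lambda u,v:(u/5+340-.4,v/5+85-.4)
rep(f,'rim',[c(310,222),c(563,224),c(468,692),c(240,686)],.08)
rep(f,'foot',[c(110,68),c(533,73),c(45,656)],.01)
rep(f,'foot',[c(110,68),c(533,73),c(45,656)],.006)
E
```

```text
rim [[0.5159, 0.2309], [0.4973, 0.2801], [0.599, 0.3181], [0.617, 0.2687]] [0.5573 0.2744 0.08  ] [0.1079, 0.0527, 0.1085, 0.0526] [-159.5, 110.7, 20.5, -70.0]
foot [[0.5007, 0.1967], [0.4651, 0.293], [0.6489, 0.2516]] [0.5382 0.2471 0.01  ] [0.1581, 0.1027, 0.1884] [-159.7, 110.3, -12.7]
foot [[0.5006, 0.1978], [0.4646, 0.295], [0.6501, 0.2532]] [0.5384 0.2487 0.006 ] [0.1595, 0.1036, 0.1902] [-159.7, 110.3, -12.7]
```

Run:
```python
from h import *
w=dict(np.load('w14.npz'));f={'K':w['K'],'world_from_camera':w['T'],'color':cv2.imread('pics/w14.png')}
crop(f,(185,105,335,225),5,'z14b.png')
T=np.array([.5985,.1039,.2764])
for z in (.268,.270,.272):
    P=np.array([atz(f,p,z) for p in [(197,119.5),(318.5,119.5)]]); d=P[0]-P[1]
    print(z,(P.mean(0)-T).round(4),np.linalg.norm(d),np.degrees(np.arctan2(d[1],d[0])), P.mean(0)+.065*np.array([np.cos(np.radians(20.7)),np.sin(np.radians(20.7)),0])-T)
```

```text
0.268 [-0.0623 -0.0226 -0.0084] 0.06173554487284902 -68.93376422935059 [-0.00153823  0.00041641 -0.0084    ]
0.27 [-0.0626 -0.0226 -0.0064] 0.06101684391689599 -68.93376422935063 [-0.00180847  0.00037983 -0.0064    ]
0.272 [-0.0629 -0.0226 -0.0044] 0.06029814296094301 -68.93376422935059 [-0.00207871  0.00034326 -0.0044    ]
```

View pics/z14b.png

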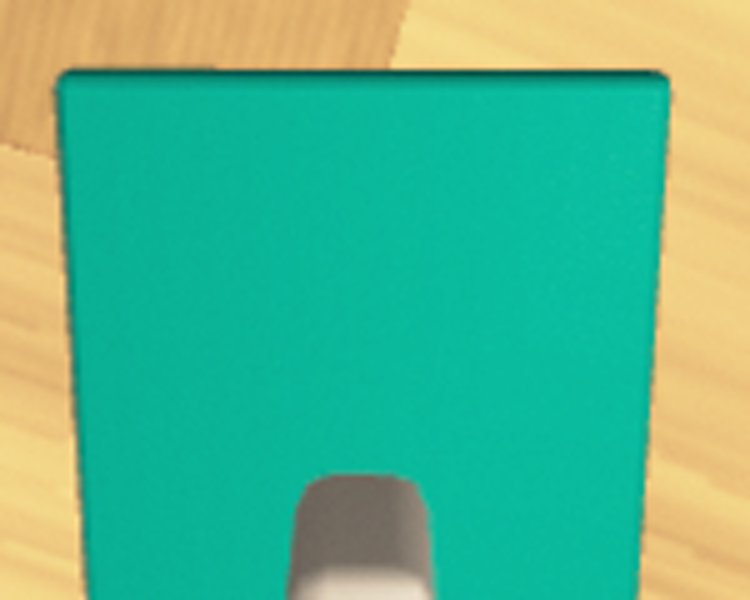

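```bash
python3 -c "
from h import *
plan([.559,.274,.18],110.4,8,n=5)
"
```

```text
t 14.38 pos [0.5985 0.1039 0.2764] yaw 110.73 tilt [ 0.055 -0.014 -0.998] F [-0.6 -0.1 -2.6] open 13.7 j [ 0.1   0.38  1.46 -0.02  1.24 -1.82]
rows 5 dist 199.5 dyaw -0.3
[35.2, 3.8, 18.3, np.float64(0.1), 8]
[35.2, 3.8, 18.3, np.float64(0.1), 8]
[35.2, 3.7, 18.3, np.float64(0.1), 8]
[35.2, 3.7, 18.3, np.float64(0.1), 8]
[35.2, 3.6, 18.3, np.float64(0.1), 8]
```

Call:
drive_tool --pt "25 3 8 0 8" --pt "35 4 15 0 8" --pt "35 4 20 0 8" --pt "35 4 22 0 8" --pt "30 3 18 0 8"

```text
time: 14.8
tool_pos: [0.5629, 0.2553, 0.1901]
ee_rot: [1.769, 2.525, 0.032]
force: [1.1, -0.3, -2.3]
opening: 0.0137
```

```bash
python3 -c "
from h import *
plan([.559,.274,.14],110.4,8,n=5)
"
```

```text
t 14.8 pos [0.5629 0.2553 0.1901] yaw 109.91 tilt [ 0.059 -0.016 -0.998] F [ 1.1 -0.3 -2.3] open 13.7 j [ 0.37  0.48  1.53 -0.04  1.08 -1.53]
rows 5 dist 53.6 dyaw 0.5
[4.1, 0.0, 9.9, np.float64(-0.1), 8]
[4.1, 0.1, 9.9, np.float64(-0.1), 8]
[4.1, 0.1, 9.9, np.float64(-0.1), 8]
[4.1, 0.1, 9.9, np.float64(-0.1), 8]
[4.1, 0.1, 9.9, np.float64(-0.1), 8]
```

Call:
drive_tool --pt "4 0 11 0 8" --pt "4 0 11 0 8" --pt "4 0 11 0 8" --pt "3 -1 10 0 8" --pt "2 -1 7 -0.5 8"

```text
time: 15.22
tool_pos: [0.5537, 0.2702, 0.1334]
ee_rot: [1.761, 2.536, 0.023]
force: [-0.3, -0.7, -1.7]
opening: 0.0137
```

```bash
python3 -c "
from h import *
f=env.grab_frame('wrist'); cv2.imwrite('pics/w15.png',f['color'])
np.savez('w15.npz',K=f['K'],T=f['world_from_camera'])
plan([.559,.274,.13],110.4,8,n=2)
a=env.grab_frame('scene');b=env.grab_frame('top')
s=4.5
a=cv2.resize(a['color'][250:335,250:335],None,fx=s,fy=s,interpolation=cv2.INTER_CUBIC)
b=cv2.resize(b['color'][135:220,145:230],None,fx=s,fy=s,interpolation=cv2.INTER_CUBIC)
cv2.imwrite('pics/x15.png',np.hstack([a,b]))
"
```

```text
t 15.27 pos [0.553  0.27   0.1321] yaw 110.46 tilt [ 0.051 -0.019 -0.998] F [-0.8 -0.4 -4.1] open 13.8 j [ 0.4   0.55  1.58 -0.05  0.97 -1.51]
rows 2 dist 7.5 dyaw -0.1
[0.9, 3.5, 1.2, np.float64(0.0), 8]
[0.9, 3.5, 1.2, np.float64(0.0), 8]
```

View pics/w15.png

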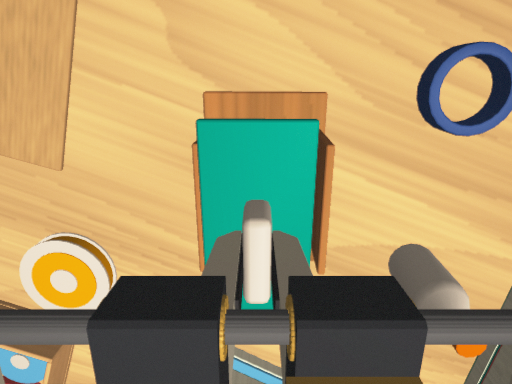

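View pics/x15.png

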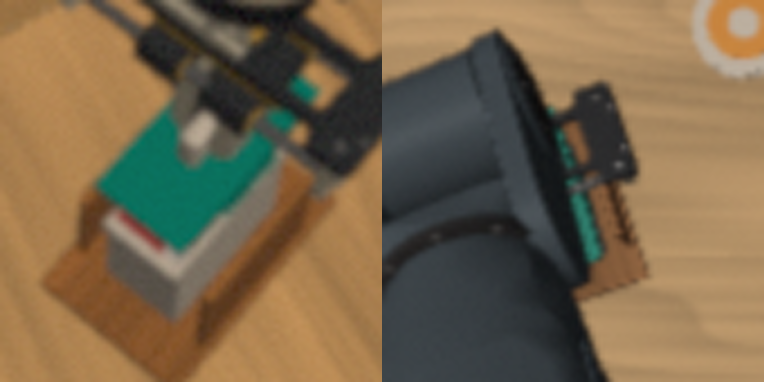

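Run:
```python
from h import *
w=dict(np.load('w15.npz'));f={'K':w['K'],'world_from_camera':w['T'],'color':cv2.imread('pics/w15.png')}
crop(f,(185,80,345,200),5,'z15.png')
rep(f,'foot end',[(204,92.5),(326.5,92.5)],.008)
h=np.radians(20.4);u=np.array([np.cos(h),np.sin(h)]);v=np.array([-u[1],u[0]])
C=np.array([.5573,.2744])
pts=[list(C+u*a+v*b)+[z] for a,b,z in [(-80,52,8),(-80,-52,8),(-54,26,80),(-54,-26,80),(0,48,76),(0,-48,76),(-30,48,76),(-30,-48,76)] for a,b,z in [(a/1e3,b/1e3,z/1e3)]]
q=proj(f,pts);print(q.round(1))
crop(f,(185,80,345,200),5,'z15.png',q)
```

```text
foot end [[0.501, 0.2001], [0.4654, 0.295]] [0.4832 0.2475 0.008 ] [0.1014, 0.1014] [-69.5, 110.5]
[[327.4  91.2]
 [201.6  90.9]
 [302.3 138.6]
 [222.2 138.1]
 [329.4 213.5]
 [195.1 211.5]
 [332.6 172.9]
 [192.4 171.4]]
```

View pics/z15.png

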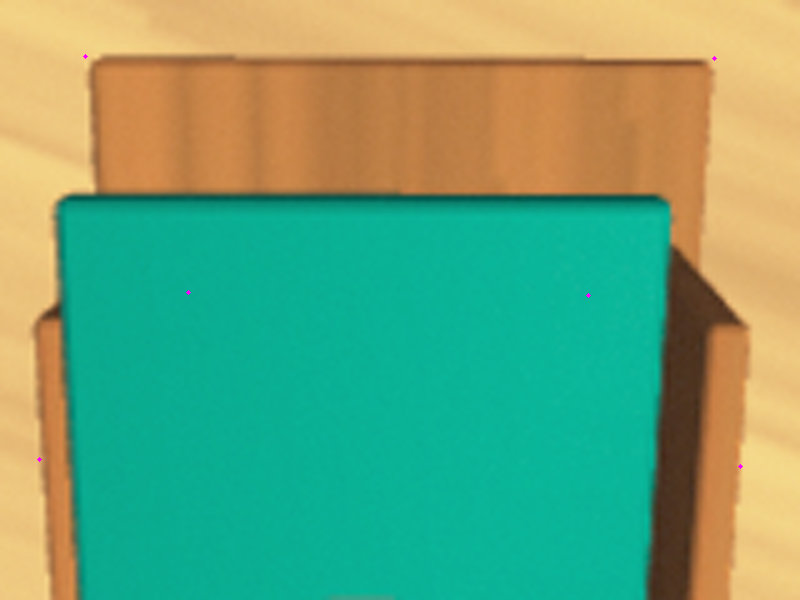

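Call:
drive_tool --pt "1 4 1 0 8" --pt "1 4 1 0 8" --pt "0 0 1 0 8" --pt "0 0 0 0 8" --pt "0 0 0 0 8" --newtons 60

```text
time: 15.78
tool_pos: [0.564, 0.2746, 0.1343]
ee_rot: [1.762, 2.532, 0.03]
force: [-0.1, -0.9, -1.8]
opening: 0.0137
```

```bash
python3 -c "
from h import *
plan([.5597,.2745,.116],110.4,8,n=5)
f=env.grab_frame('wrist'); cv2.imwrite('pics/w16.png',f['color'])
rep(f,'foot end',[(204,92.5),(326.5,92.5)],.008)
a=env.grab_frame('scene')
crop(a,(250,250,340,340),6,'x16.png')
"
```

```text
t 15.78 pos [0.564  0.2746 0.1343] yaw 110.28 tilt [ 0.058 -0.017 -0.998] F [-0.1 -0.9 -1.8] open 13.7 j [ 0.4   0.56  1.55 -0.05  0.98 -1.51]
rows 5 dist 18.8 dyaw 0.1
[0.4, -1.0, 3.6, np.float64(-0.0), 8]
[0.4, -1.0, 3.6, np.float64(-0.0), 8]
[0.4, -1.0, 3.6, np.float64(-0.0), 8]
[0.4, -1.0, 3.6, np.float64(-0.0), 8]
[0.4, -1.0, 3.6, np.float64(-0.0), 8]
foot end [[0.5119, 0.2048], [0.4764, 0.3]] [0.4942 0.2524 0.008 ] [0.1016, 0.1016] [-69.6, 110.4]
```

View pics/x16.png

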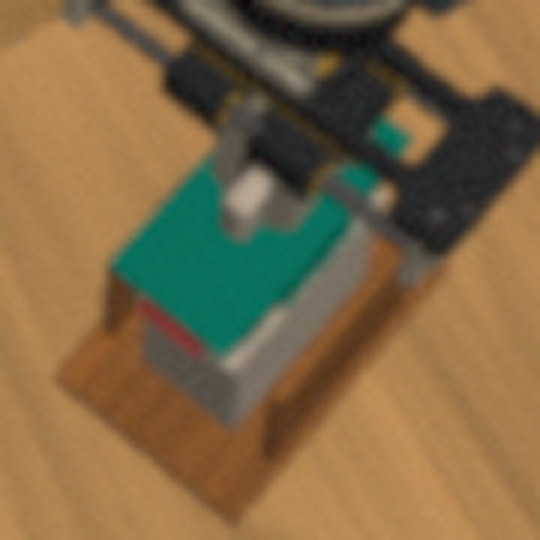

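View pics/w16.png

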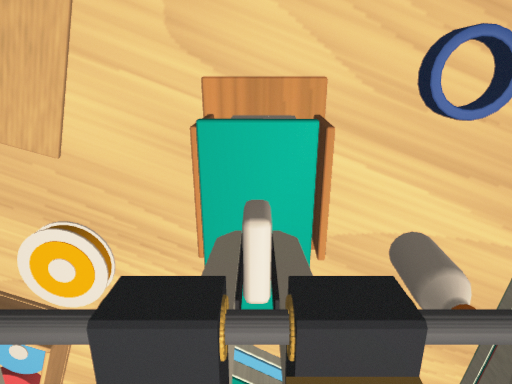

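Call:
drive_tool --pt "0 -2 3 0 8" --pt "1 -2 3 0 8" --pt "0 -1 3 0 8" --pt "0 0 3 0 8" --pt "0 0 0 0 8"

```text
time: 16.3
tool_pos: [0.5585, 0.2734, 0.1206]
ee_rot: [1.762, 2.532, 0.029]
force: [0.5, -0.1, -2.6]
opening: 0.0137
```

```bash
python3 -c "
from h import *
f=env.grab_frame('wrist'); cv2.imwrite('pics/w17.png',f['color'])
plan([.5597,.2745,.116],110.4,8,n=2)
h=np.radians(20.4);u=np.array([np.cos(h),np.sin(h)]);v=np.array([-u[1],u[0]])
C=np.array([.5578,.2749])
pts=[list(C+u*a/1e3+v*b/1e3)+[z/1e3] for a,b,z in [(-80,52,8),(-80,-52,8),(-54,26,80),(-54,-26,80),(-65,31,104),(-65,-31,104),(-30,48,76),(-30,-48,76)]]
q=proj(f,pts)
crop(f,(185,70,345,190),5,'z17.png',q)
a=env.grab_frame('scene')
crop(a,(250,250,340,340),6,'x17.png')
"
```

```text
t 16.35 pos [0.5586 0.2734 0.1209] yaw 110.29 tilt [ 0.058 -0.017 -0.998] F [ 0.3 -0.  -1.9] open 13.6 j [ 0.4   0.57  1.58 -0.05  0.95 -1.5 ]
rows 2 dist 5.1 dyaw 0.1
[0.4, 0.6, 2.5, np.float64(-0.1), 8]
[0.4, 0.6, 2.5, np.float64(-0.1), 8]
```

View pics/z17.png

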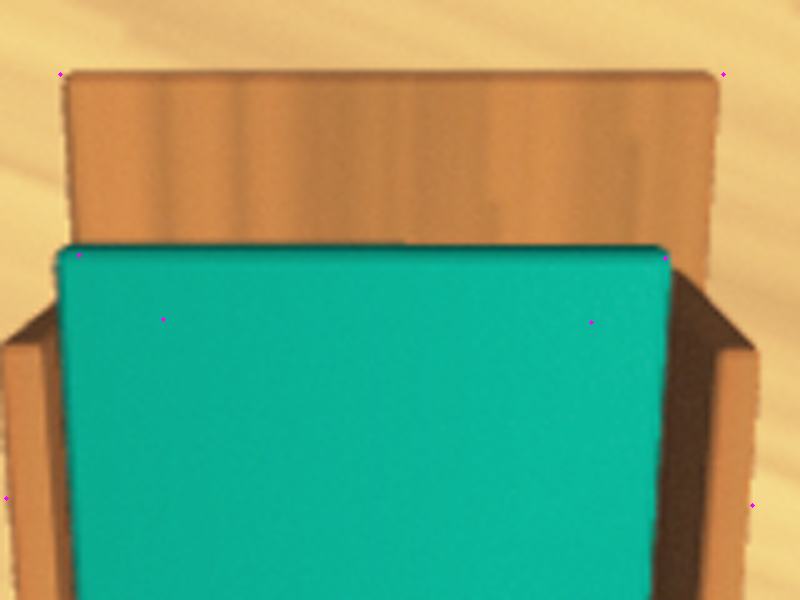

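View pics/x17.png

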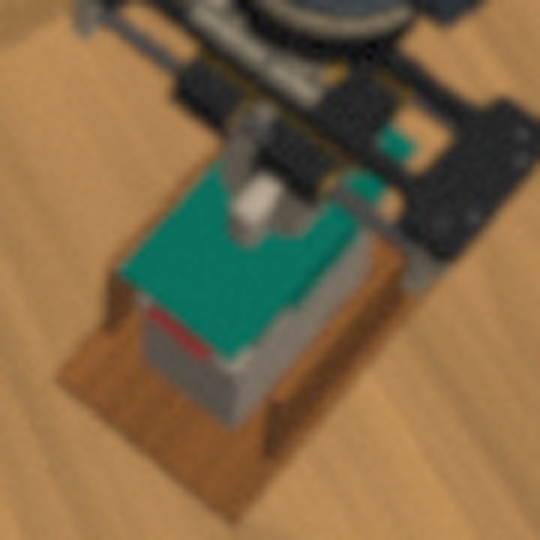

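Call:
drive_tool --pt "0.5 0.5 2 0 8" --pt "0.5 0.5 2 0 8" --pt "0 0 2 0 8" --pt "0 -0.2 2 0 8" --pt "0 0 0 0 8"

```text
time: 16.82
tool_pos: [0.5602, 0.275, 0.1128]
ee_rot: [1.761, 2.531, 0.031]
force: [0.2, 0.6, -2.2]
opening: 0.0136
```

```bash
python3 -c "
from h import *
plan([.5597,.2745,.092],110.4,8,n=5)
a=env.grab_frame('scene')
crop(a,(250,250,340,340),6,'x18.png')
"
```

```text
t 16.82 pos [0.5602 0.275  0.1128] yaw 110.29 tilt [ 0.059 -0.016 -0.998] F [ 0.2  0.6 -2.2] open 13.6 j [ 0.4   0.58  1.58 -0.05  0.94 -1.5 ]
rows 5 dist 20.8 dyaw 0.1
[0.1, -0.3, 4.1, np.float64(-0.0), 8]
[0.1, -0.3, 4.1, np.float64(-0.0), 8]
[0.1, -0.3, 4.1, np.float64(-0.0), 8]
[0.1, -0.3, 4.1, np.float64(-0.0), 8]
[0.1, -0.3, 4.1, np.float64(-0.0), 8]
```

View pics/x18.png

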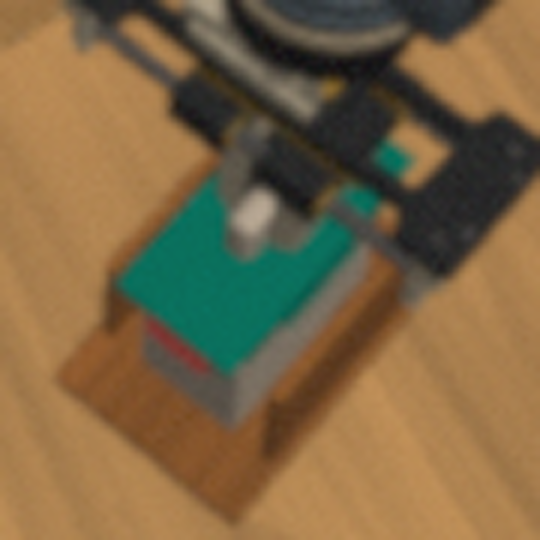

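Symmetric over the box and about to touch. Press slowly.

Call:
drive_tool --pt "0 -0.2 1.5 0 8" --pt "0 -0.2 1.5 0 8" --pt "0 -0.1 1.5 0 8" --pt "0 -0.1 1.5 0 8" --pt "0 -0.1 1.5 0 8"

```text
time: 17.28
tool_pos: [0.5615, 0.2752, 0.1075]
ee_rot: [1.76, 2.529, 0.037]
force: [-1.7, 0.1, 6.4]
opening: 0.0138
```

```bash
python3 -c "
from h import *
plan([.5597,.2745,.092],110.4,8,n=5)
"
```

```text
t 17.28 pos [0.5615 0.2752 0.1075] yaw 110.28 tilt [ 0.063 -0.015 -0.998] F [-1.7  0.1  6.4] open 13.8 j [ 0.4   0.59  1.58 -0.05  0.92 -1.5 ]
rows 5 dist 15.6 dyaw 0.1
[0.1, -0.5, 3.1, np.float64(-0.0), 8]
[0.1, -0.5, 3.1, np.float64(-0.0), 8]
[0.1, -0.5, 3.1, np.float64(-0.0), 8]
[0.1, -0.5, 3.1, np.float64(-0.0), 8]
[0.1, -0.5, 3.1, np.float64(-0.0), 8]
```

Call:
drive_tool --pt "0 -0.6 2 0 8" --pt "0 -0.6 2 0 8" --pt "0 -0.4 2 0 8" --pt "0 -0.3 2 0 8" --pt "0 -0.3 2 0 8"

```text
time: 17.7
tool_pos: [0.5608, 0.2747, 0.0993]
ee_rot: [1.759, 2.528, 0.041]
force: [-0.9, -0.2, 4.5]
opening: 0.0139
```

```bash
python3 -c "
from h import *
plan([.5597,.2745,.092],110.4,8,n=5)
"
```

```text
t 17.7 pos [0.5608 0.2747 0.0993] yaw 110.29 tilt [ 0.066 -0.013 -0.998] F [-0.9 -0.2  4.5] open 13.9 j [ 0.4   0.6   1.59 -0.05  0.9  -1.5 ]
rows 5 dist 7.4 dyaw 0.1
[0.1, -0.3, 1.4, np.float64(-0.0), 8]
[0.1, -0.3, 1.4, np.float64(-0.0), 8]
[0.1, -0.3, 1.4, np.float64(-0.0), 8]
[0.1, -0.3, 1.4, np.float64(-0.0), 8]
[0.1, -0.3, 1.4, np.float64(-0.0), 8]
```

Call:
drive_tool --pt "0 -0.4 2 0 8" --pt "0 -0.4 2 0 8" --pt "0 -0.3 2 0 8" --pt "0 -0.3 2 0 8" --pt "0 -0.3 2 0 8"

```text
time: 18.12
tool_pos: [0.5609, 0.2742, 0.0927]
ee_rot: [1.759, 2.526, 0.045]
force: [-13.1, -5.3, 32.3]
opening: 0.0137
```

```bash
python3 -c "
from h import *
plan([.5597,.2745,.092],110.4,8,n=1)
f=env.grab_frame('wrist'); cv2.imwrite('pics/w20.png',f['color'])
a=env.grab_frame('scene')
crop(a,(250,250,340,340),6,'x20.png')
"
```

```text
t 18.12 pos [0.5609 0.2742 0.0927] yaw 110.25 tilt [ 0.069 -0.012 -0.998] F [-13.1  -5.3  32.3] open 13.7 j [ 0.4   0.6   1.59 -0.05  0.88 -1.5 ]
rows 1 dist 1.5 dyaw 0.2
[0.8, -1.1, 0.6, np.float64(-0.2), 8]
```

View pics/x20.png

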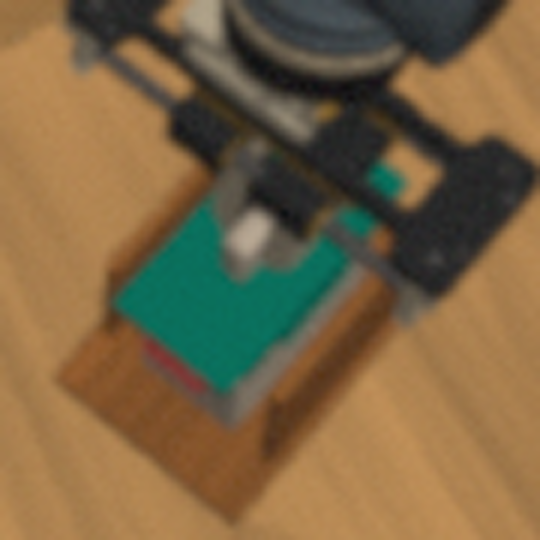

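View pics/w20.png

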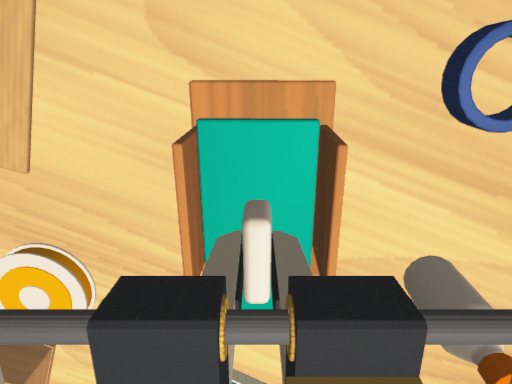

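Call:
drive_tool --pt "0 -1 0.5 0 8" --pt "0 -0.5 0.5 0 8" --pt "0 0 0.5 0 8" --pt "0 0 0 0 8" --pt "0 0 0 0 8"

```text
time: 18.63
tool_pos: [0.5603, 0.2741, 0.093]
ee_rot: [1.759, 2.524, 0.049]
force: [-0.5, -0.7, 5.9]
opening: 0.0133
```

```bash
python3 -c "
from h import *
plan([.5597,.2745,.092],110.4,8,n=1)
"
```

```text
t 18.63 pos [0.5603 0.2741 0.093 ] yaw 110.2 tilt [ 0.071 -0.011 -0.997] F [-0.5 -0.7  5.9] open 13.3 j [ 0.4   0.6   1.6  -0.05  0.88 -1.5 ]
rows 1 dist 1.3 dyaw 0.2
[0.6, -0.5, 1.0, np.float64(-0.2), 8]
```

Call:
drive_tool --pt "0 0 0 0 40" --pt "0 0 0 0 40" --pt "0 0 0 0 40" --pt "0 0 -10 0 40" --pt "0 0 -20 0 40"

```text
time: 19.05
tool_pos: [0.5555, 0.273, 0.1181]
ee_rot: [1.762, 2.529, 0.036]
force: [-0.1, -0.3, -0.3]
opening: 0.0391
```

Call:
drive_tool --pt "0 0 -35 0 40" --pt "0 0 -40 0 40" --pt "0 5 -40 0 40" --pt "0 10 -30 0 40" --pt "0 10 -10 0 40"

```text
time: 19.47
tool_pos: [0.5667, 0.2834, 0.2834]
ee_rot: [1.763, 2.531, 0.032]
force: [0.1, 0.7, -0.3]
opening: 0.0401
```

```bash
python3 -c "
from h import *
f=env.grab_frame('wrist'); cv2.imwrite('pics/w21.png',f['color'])
np.savez('w21.npz',K=f['K'],T=f['world_from_camera'])
plan([.5597,.2745,.092],110.4,8,n=1)
h=np.radians(20.4);u=np.array([np.cos(h),np.sin(h)]);v=np.array([-u[1],u[0]])
C=np.array([.5578,.2749])
for zz in (86,92):
  q=proj(f,[list(C+u*a/1e3+v*b/1e3)+[zz/1e3] for a,b in [(-65,31),(-65,-31),(65,31),(65,-31)]]); print(zz,q.round(1).tolist())
a=env.grab_frame('scene')
crop(a,(250,250,340,340),6,'x21.png')
for q in ['clip_a','clip_b','cover','handle']:
  for c in ['scene','wrist']: print(q,c,[(round(d['conf'],2),np.round(d['pixel'],1)) for d in env.pinpoint(c,q)][:3])
"
```

```text
t 19.52 pos [0.5683 0.284  0.2841] yaw 110.22 tilt [ 0.061 -0.015 -0.998] F [-0.6 -0.4  2.1] open 40.0 j [ 0.41  0.43  1.37 -0.04  1.29 -1.51]
rows 1 dist 192.6 dyaw 0.2
[0.8, -21.3, 191.4, np.float64(-0.2), 8]
86 [[287.6, 85.0], [227.3, 85.1], [284.4, 202.9], [230.9, 202.3]]
92 [[288.0, 85.2], [226.6, 85.3], [284.6, 204.9], [230.4, 204.3]]Traceback (most recent call last):
  File "<string>", line 13, in <module>
    for c in ['scene','wrist']: print(q,c,[(round(d['conf'],2),np.round(d['pixel'],1)) for d in env.pinpoint(c,q)][:3])
                                                                                                ~~~~~~~~~~~~^^^^^
ValueError: it knows: blue_reel, board, cover, edge_mid, glue, gold_reel, handle, parcel, rack, reelbox, rim, tape_roll
```

View pics/x21.png

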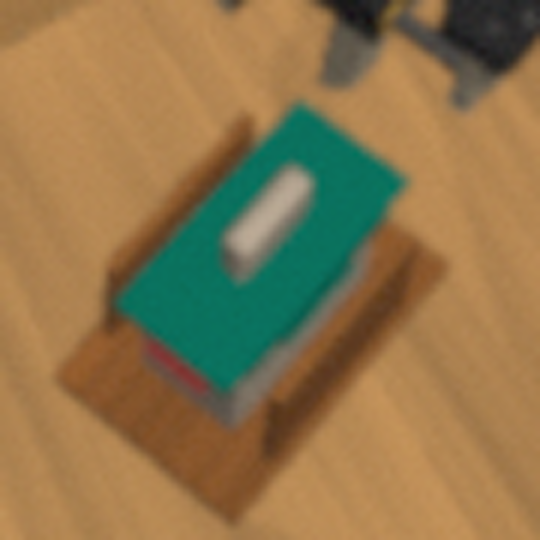

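View pics/w21.png

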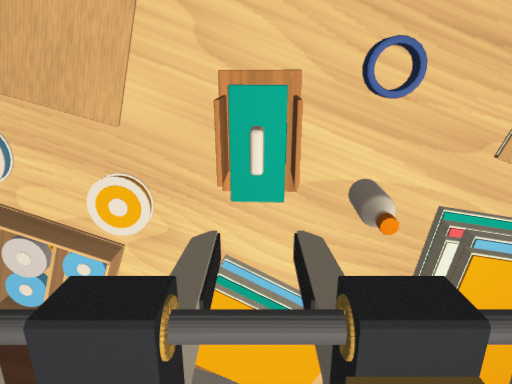

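```bash
python3 -c "
from h import *
plan([.600,.2906,.115],110.4,0,n=6)
"
```

```text
t 19.57 pos [0.5672 0.2835 0.281 ] yaw 110.22 tilt [ 0.058 -0.016 -0.998] F [ 0.   0.1 -0.3] open 39.9 j [ 0.41  0.43  1.38 -0.04  1.29 -1.51]
rows 6 dist 169.3 dyaw 0.2
[0.2, 4.2, 27.9, np.float64(-0.0), 0]
[0.2, 4.2, 27.9, np.float64(-0.0), 0]
[0.2, 4.2, 27.9, np.float64(-0.0), 0]
[0.2, 4.2, 27.9, np.float64(-0.0), 0]
[0.2, 4.2, 27.9, np.float64(-0.0), 0]
[0.2, 4.2, 27.9, np.float64(-0.0), 0]
```

Call:
drive_tool --pt "0 10 20 0 0" --pt "0 8 30 0 0" --pt "0 4 30 0 0" --pt "0 2 30 0 0" --pt "0 0 25 0 0"

```text
time: 19.98
tool_pos: [0.5978, 0.29, 0.1453]
ee_rot: [1.761, 2.529, 0.038]
force: [-0.3, 0.3, -0.1]
opening: 0.011
```

```bash
python3 -c "
from h import *
plan([.600,.2906,.095],110.4,0,n=5)
"
```

```text
t 19.98 pos [0.5978 0.29   0.1453] yaw 110.23 tilt [ 0.063 -0.014 -0.998] F [-0.3  0.3 -0.1] open 11.0 j [ 0.4   0.61  1.44 -0.04  1.04 -1.51]
rows 5 dist 50.4 dyaw 0.2
[0.3, -0.1, 10.1, np.float64(-0.0), 0]
[0.3, -0.1, 10.1, np.float64(-0.0), 0]
[0.3, -0.1, 10.1, np.float64(-0.0), 0]
[0.3, -0.1, 10.1, np.float64(-0.0), 0]
[0.3, -0.1, 10.1, np.float64(-0.0), 0]
```

Call:
drive_tool --pt "0 -1 12 0 0" --pt "0 -1 12 0 0" --pt "0 -1 12 0 0" --pt "0 -1 8 0 0" --pt "0 0 4 0 0"

```text
time: 20.4
tool_pos: [0.5903, 0.2848, 0.086]
ee_rot: [1.767, 2.536, 0.017]
force: [-23.7, -8.6, 71.5]
opening: 0.0007
```

```bash
python3 -c "
from h import *
plan([.600,.2906,.088],110.4,0,n=5)
"
```

```text
t 20.4 pos [0.5903 0.2848 0.086 ] yaw 110.25 tilt [ 0.048 -0.02  -0.999] F [-23.7  -8.6  71.5] open 0.7 j [ 0.39  0.67  1.49 -0.05  0.95 -1.5 ]
rows 5 dist 11.5 dyaw 0.2
[0.4, 2.2, -0.3, np.float64(-0.0), 0]
[0.4, 2.2, -0.3, np.float64(-0.0), 0]
[0.4, 2.2, -0.3, np.float64(-0.0), 0]
[0.4, 2.2, -0.3, np.float64(-0.0), 0]
[0.4, 2.2, -0.3, np.float64(-0.0), 0]
```

Call:
drive_tool --pt "0 1 -4 0 0" --pt "0 0 -10 0 0" --pt "0 0 -25 0 0" --pt "0 -5 -20 0 0" --pt "0 -20 0 0 0"

```text
time: 20.82
tool_pos: [0.5654, 0.2779, 0.1472]
ee_rot: [1.767, 2.536, 0.018]
force: [0.9, -0.2, 0.9]
opening: -0.0001
```

```bash
python3 -c "
from h import *
plan([.5156,.2592,.14],110.4,0,n=4)
"
```

```text
t 20.82 pos [0.5654 0.2779 0.1472] yaw 110.23 tilt [ 0.049 -0.02  -0.999] F [ 0.9 -0.2  0.9] open -0.1 j [ 0.4   0.55  1.53 -0.04  1.02 -1.5 ]
rows 4 dist 53.7 dyaw 0.2
[-0.0, -13.4, 1.3, np.float64(-0.0), 0]
[0.0, -13.4, 1.3, np.float64(-0.0), 0]
[0.0, -13.4, 1.3, np.float64(-0.0), 0]
[0.0, -13.4, 1.3, np.float64(-0.0), 0]
```

Call:
drive_tool --pt "0 -14 2 0 0" --pt "0 -14 2 0 0" --pt "0 -14 8 0 0" --pt "0 -6 10 0 0" --pt "0 0 5 0 0"

```text
time: 21.23
tool_pos: [0.5182, 0.2597, 0.1225]
ee_rot: [1.764, 2.533, 0.027]
force: [0.4, 0.2, -0.6]
opening: 0.0005
```

```bash
python3 -c "
from h import *
plan([.5156,.2592,.09],110.4,0,n=5)
"
```

```text
t 21.23 pos [0.5182 0.2597 0.1225] yaw 110.25 tilt [ 0.055 -0.017 -0.998] F [ 0.4  0.2 -0.6] open 0.5 j [ 0.4   0.5   1.69 -0.05  0.91 -1.49]
rows 5 dist 32.6 dyaw 0.2
[0.3, -0.8, 6.5, np.float64(-0.0), 0]
[0.3, -0.8, 6.5, np.float64(-0.0), 0]
[0.3, -0.8, 6.5, np.float64(-0.0), 0]
[0.3, -0.8, 6.5, np.float64(-0.0), 0]
[0.3, -0.8, 6.5, np.float64(-0.0), 0]
```

Call:
drive_tool --pt "0 -1 8 0 0" --pt "0 -1 8 0 0" --pt "0 0 6 0 0" --pt "0 0 3 0 0" --pt "0 0 0 0 0"

```text
time: 21.65
tool_pos: [0.5187, 0.2588, 0.0952]
ee_rot: [1.764, 2.533, 0.027]
force: [-0.2, 0.6, -0.0]
opening: 0.0003
```

Call:
drive_tool --pt "0 0 1.5 0 0" --pt "0 0 1.5 0 0" --pt "0 0 1 0 0" --pt "0 0 0 0 0" --pt "0 0 0 0 0"

```text
time: 22.07
tool_pos: [0.5198, 0.2591, 0.091]
ee_rot: [1.764, 2.532, 0.028]
force: [-0.4, 0.9, -1.0]
opening: 0.0003
```

Call:
drive_tool --pt "0 -0.5 1.5 0 0" --pt "0 -0.5 1.5 0 0" --pt "0 0 1 0 0" --pt "0 0 1 0 0" --pt "0 0 0 0 0"

```text
time: 22.48
tool_pos: [0.5194, 0.2588, 0.0867]
ee_rot: [1.764, 2.532, 0.03]
force: [-2.2, -0.4, 2.1]
opening: 0.0003
```

```bash
python3 -c "
from h import *
plan([.5156,.2592,.086],110.4,0,n=1)
"
```

```text
t 22.48 pos [0.5194 0.2588 0.0867] yaw 110.24 tilt [ 0.057 -0.016 -0.998] F [-2.2 -0.4  2.1] open 0.3 j [ 0.4   0.55  1.71 -0.05  0.83 -1.49]
rows 1 dist 3.9 dyaw 0.2
[1.7, -3.5, 0.5, np.float64(-0.2), 0]
```

Call:
drive_tool --pt "0 0 1 0 0" --pt "0 0 1 0 0" --pt "0 0 1 0 0" --pt "0 0 0 0 0" --pt "0 0 0 0 0"

```text
time: 22.9
tool_pos: [0.5195, 0.2589, 0.0871]
ee_rot: [1.763, 2.532, 0.03]
force: [-0.7, 0.1, -1.0]
opening: 0.0003
```

Call:
drive_tool --pt "0 0 -5 0 0" --pt "0 0 -20 0 0" --pt "0 0 -40 0 0" --pt "0 10 -40 0 0" --pt "0 10 -40 0 0"

```text
time: 23.32
tool_pos: [0.5253, 0.2662, 0.2292]
ee_rot: [1.769, 2.54, 0.007]
force: [0.5, 0.1, 0.4]
opening: 0.0004
```

```bash
python3 -c "
from h import *
f=env.grab_frame('wrist'); cv2.imwrite('pics/w22.png',f['color'])
a=env.grab_frame('scene'); cv2.imwrite('pics/s22.png',a['color'])
crop(a,(250,250,340,340),6,'x22.png')
print(state()[0]['tool_pos'])
"
```

```text
[0.52897402 0.2678472  0.23455208]
```

View pics/x22.png

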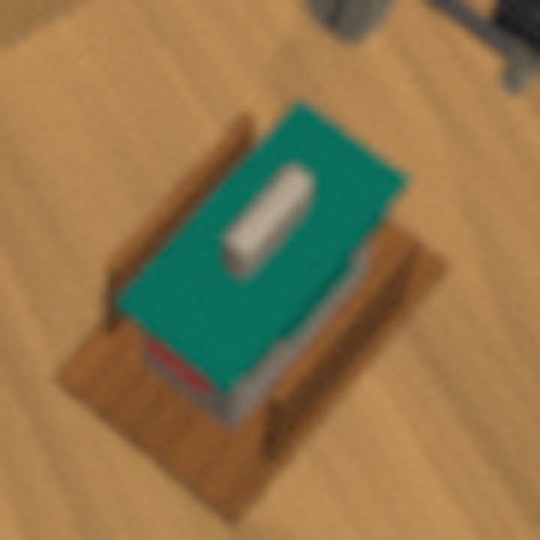

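View pics/s22.png

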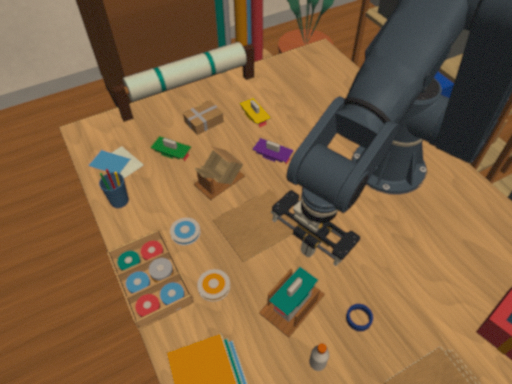

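View pics/w22.png

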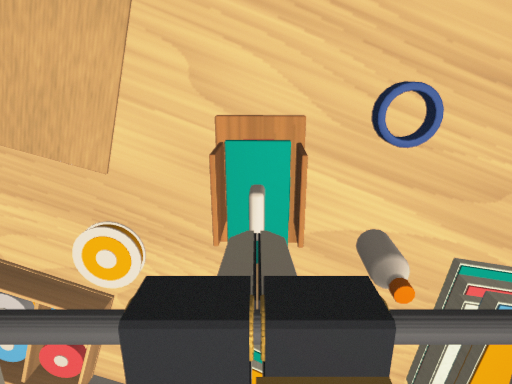

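```bash
python3 -c "
from h import *
plan([.5156,.2587,.095],110.4,0,n=5)
"
```

```text
t 23.42 pos [0.529  0.2678 0.2346] yaw 110.24 tilt [ 0.053 -0.018 -0.998] F [-0.6  0.7 -0.2] open 0.8 j [ 0.41  0.39  1.55 -0.04  1.16 -1.5 ]
rows 5 dist 140.5 dyaw 0.2
[0.2, -4.3, 27.8, np.float64(-0.0), 0]
[0.2, -4.3, 27.8, np.float64(-0.0), 0]
[0.2, -4.3, 27.8, np.float64(-0.0), 0]
[0.2, -4.3, 27.8, np.float64(-0.0), 0]
[0.2, -4.3, 27.8, np.float64(-0.0), 0]
```

Call:
drive_tool --pt "0 -5 25 0 0" --pt "0 -6 30 0 0" --pt "0 -6 30 0 0" --pt "0 -6 25 0 0" --pt "0 -2 8 0 0"

```text
time: 23.83
tool_pos: [0.5141, 0.2581, 0.1157]
ee_rot: [1.761, 2.529, 0.039]
force: [-0.9, -0.0, -1.1]
opening: 0.0005
```

```bash
python3 -c "
from h import *
plan([.5156,.2587,.090],110.4,0,n=5)
"
```

```text
t 23.83 pos [0.5141 0.2581 0.1157] yaw 110.23 tilt [ 0.063 -0.013 -0.998] F [-0.9 -0.  -1.1] open 0.5 j [ 0.4   0.5   1.71 -0.05  0.88 -1.49]
rows 5 dist 25.8 dyaw 0.2
[0.2, 0.0, 5.2, np.float64(-0.0), 0]
[0.2, 0.0, 5.2, np.float64(-0.0), 0]
[0.2, 0.0, 5.2, np.float64(-0.0), 0]
[0.2, 0.0, 5.2, np.float64(-0.0), 0]
[0.2, 0.0, 5.2, np.float64(-0.0), 0]
```

Call:
drive_tool --pt "0 0 8 0 0" --pt "0 0 7 0 0" --pt "0 0 4 0 0" --pt "0 0 2 0 0" --pt "0 0 0 0 0"

```text
time: 24.25
tool_pos: [0.516, 0.258, 0.0933]
ee_rot: [1.762, 2.529, 0.039]
force: [-0.7, 0.3, 0.6]
opening: 0.0005
```

Call:
drive_tool --pt "0 0 2 0 0" --pt "0 0 2 0 0" --pt "0 0 2 0 0" --pt "0 0 2 0 0" --pt "0 0 2 0 0"

```text
time: 24.67
tool_pos: [0.5186, 0.2588, 0.0863]
ee_rot: [1.76, 2.527, 0.045]
force: [-13.4, -5.2, 36.2]
opening: 0.0005
```

Call:
drive_tool --pt "0 0 -4 0 0" --pt "0 0 -15 0 0" --pt "0 0 -35 0 0" --pt "0 5 -40 0 0" --pt "0 10 -40 0 0"

```text
time: 25.08
tool_pos: [0.5192, 0.2636, 0.2173]
ee_rot: [1.765, 2.534, 0.025]
force: [0.6, 0.0, 0.4]
opening: 0.0007
```

```bash
python3 -c "
from h import *
f=env.grab_frame('wrist'); cv2.imwrite('pics/w23.png',f['color'])
crop(f,(180,90,330,250),4,'z23.png')
a=env.grab_frame('scene'); crop(a,(250,250,340,340),6,'x23.png')
o=state()[0];print(o['tool_pos'],o['force'],o['joint_velocities'].round(3))
"
```

```text
[0.52333379 0.2654366  0.22284621] [ 0.47867295 -0.57795322  0.1872866 ] [-0.003  0.061  0.114 -0.002 -0.098  0.003]
```

View pics/z23.png

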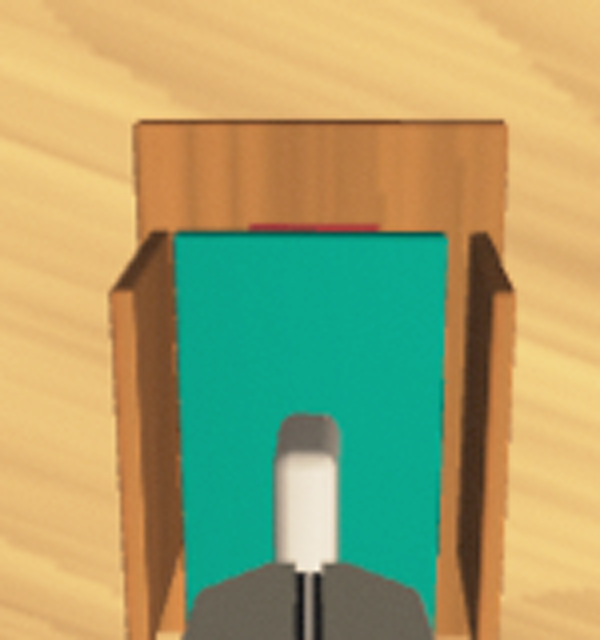

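View pics/x23.png

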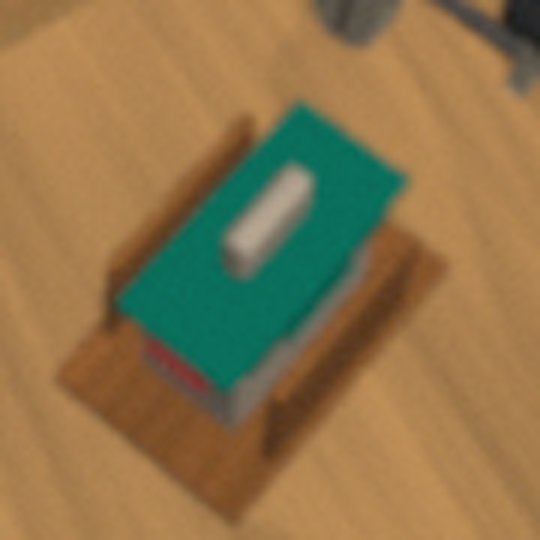

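```bash
python3 -c "
from h import *
print(env.close_job())
"
```

```text
the job is handed in; nothing more can be done
None
```

The teal cover is on the white ribbon box and let go. I handed the job in at about 25 s of robot time.

**What I did:** I drew the cover up the slope by its edges and laid it flat on the packing board, handle up. I let it go and checked in the pictures that it was free. Then I took it by the handle, centred it over the box and pressed it down slowly. It resisted over the rim, then stopped firmly at about 32 N. The tool was then at 92.7 mm, and I expected 92.4 mm with the cover home.

**Last checks:**
- **Height:** I pressed each end with closed fingertips. They stopped at 86.0 mm at the +x end and 86.3 mm at the -x end. The plate top should be at 86 mm when home.
- **Pictures:** the cover sits level and centred between the side walls. The robot is clear of it. The tape roll, parcel, glue bottle and reels look unmoved by eye; I did not measure them.

**What went less well:**
- The check press on the +x end came down harder than I meant, peaking at about 71 N on the fingertips. That is below the 120 N wrist limit. It came after the cover was already home.
- One light press on the -x end read about 87 mm with almost no force, so I repeated it to 36 N, which gave the 86.3 mm.
- I could not see the clips under the rim. That they snapped in is inferred from the resistance, the firm stop and the heights.
- The scene and top cameras disagreed by about 9 mm in y, so I relied on the wrist camera.

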